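# Make up the dressing caddy

## Robot

A 7-joint arm with a two-finger parallel gripper is mounted at the origin on the work surface. World frame = base frame: x ahead of the robot, y to its left, z up, the work surface at z = 0. Lengths are in m, angles in rad, forces in N, time in s.
With the tool pointing down it reaches from about 0.4 to 0.85 m from the base axis. Payload 10.4 kg.
Tool frame: the origin (TCP) lies between the finger pads; the fingertips stand ctrl.finger_overhang ahead of it and the grasp point (between the pads) lies 8 mm behind it (ctrl.finger_overhang is the distance from the TCP to the fingertips, in m); z points along the fingers, y is the direction in which the jaws open and shut (so a half turn about z gives the same grasp; the last joint's range is limited). The gripper opens to 87 mm and grips with 3 to 60 N. Pads are 19 mm wide; open, the fingers measure 117 mm over their backs; the gripper's body (75 mm by 190 mm) begins 51 mm behind the grasp point.
Start: joints at [1.177, 0.332, -0.065, 1.46, 0.022, 1.35, -0.088], TCP at [0.226, -0.583, 0.234] pointing down, gripper open.
Joint ranges: [-2.6, 2.6], [-0.5, 2.12], [-1.47, 1.34], [0.16, 2.42], [-1.27, 4.41], [0.06, 2.06], [-2.6, 2.6]. Speed limits (rad/s): [2.22, 2.22, 2.79, 2.79, 3.14, 3.14, 3.14].

## Interface

Orientations are given as a unit quaternion [w, x, y, z].
In Python, from cell import ctrl gives the robot as it stands. The module is installed in compiled form; this text tells all that it offers.
- The arm moves only by the tool carry_out, never from a script. Its argument "increments" is one flat list of numbers, 7 for each row, row after row: the shift along the tool's x, y, z in m, then the turn, a rotation vector about the tool's x, y, z in degrees, then the finger opening in m, from 0 to 0.087. In form: [tx, ty, tz, ax, ay, az, jaw, tx, ty, tz, ax, ay, az, jaw, ...]. A call has 1 to 8 rows; each row shifts and turns the pose as measured when the row begins, along the tool's axes as they then stand; what a row does not reach is not made up. A row lasts 1/12 s, in which the tool goes at most 41.7 mm and 7.16 degrees, less where a joint would pass 70% of its speed; a pose out of reach is approached as far as the arm can. A call with a gripper value outside its range is refused whole. The fingers move at their own pace and stop on an object; the grip force is fixed at half the most. Time passes only in rows, so rows that do not move let the fingers close. It gives the time, the measured TCP pose, the force and the opening at its end, in the units of the state.
- ctrl.get_obs(): the state, without advancing time (a new reading comes with each control period).
- ctrl.grab_frame(name): name is "scene" or "top"; returns the picture (384x512x3 uint8, red, green, blue); there is no depth.
- ctrl.camera_info(name): a dict with "vfov" (degrees; the focal length in pixels is half the picture's height over the tangent of half this angle, whatever the lens; pixels are square), "cx", "cy" (the principal point, pixels), "origin" and "orientation" of the camera in the world. Camera axes: x right, y up, looking along -z (the intrinsics and any distortion apply to the point x, -y, -z); pixel columns grow to the right and rows downward; lengths in m; the calibration is good to about 2 mm. A picture is of the moment at which its call begins. camera_info takes no time and is no camera call.
- ctrl.close_job(): hands the job in, once; it reports no verdict.
The state is a dict: "time_s": time; "q": joint angles; "qd": joint speeds; "tau": joint torques, N m; "position": TCP position; "ee_rot": TCP orientation; "force": force on the tool from outside, world axes, zero at the start; "wrist_torque": the same for the moment, N m; "gripper_width": opening from 0.0 (shut) to 1.0 (fully open).
Only numpy, scipy, OpenCV 4.12 (cv2) and the standard library are available. Lean on these libraries where they do the work, as an engineer would, in place of code of your own. Each camera call takes 0.05 s, during which the arm holds its last target.

## Task

Make up the caddy for the dressing round: stand the yellow-capped antiseptic bottle in the yellow bin and the blue-capped saline bottle in the blue bin, seat the lidded steel swab jar fully home in the bore of its grey holder, and put the roll of tape over the spindle so that it lies flat on its block. Leave the look-alike bottles with the red and the green cap standing where they are, and never tip a bottle or the jar over. Let go of everything at the end.

Things in the scene. Friction and masses are not known exactly. Their poses are not given: they have to be found in the camera images.
- antiseptic: Antiseptic bottle, dark amber with a white label and yellow band: round bottle, body 44 mm diameter from the foot up to 78 mm, shoulder sloping in above it, ribbed YELLOW cap 30 mm diameter from 88 mm to the top at 108 mm; about 0.13 kg. Stands loose on the table. It belongs in the yellow bin. Origin: centre of its underside, z up along the bottle.
- saline: Saline bottle, white with a pale label and blue band: round bottle, body 44 mm diameter from the foot up to 78 mm, shoulder sloping in above it, ribbed BLUE cap 30 mm diameter from 88 mm to the top at 108 mm; about 0.13 kg. Stands loose on the table. It belongs in the blue bin. Origin: centre of its underside, z up along the bottle.
- red_cap_bottle: Look-alike (surface disinfectant), dark amber with a white label and red band: round bottle, body 44 mm diameter from the foot up to 78 mm, shoulder sloping in above it, ribbed RED cap 30 mm diameter from 88 mm to the top at 108 mm; about 0.13 kg. Stands loose on the table. It stays where it is. Origin: centre of its underside, z up along the bottle.
- green_cap_bottle: Look-alike, white with a pale label and green band: round bottle, body 44 mm diameter from the foot up to 78 mm, shoulder sloping in above it, ribbed GREEN cap 30 mm diameter from 88 mm to the top at 108 mm; about 0.13 kg. Stands loose on the table. It stays where it is. Origin: centre of its underside, z up along the bottle.
- swab_jar: Lidded steel swab jar, one closed piece: plain cylinder 50 mm diameter, 82 mm high, with a 4 mm high, 3 mm wide chamfer round its foot, and on top a small knob of 16 mm diameter up to 96 mm; about 0.18 kg. Stands loose on the table. Origin: centre of its underside, z up.
- tape_roll: Roll of skin-coloured surgical tape on a white core lying flat on the table: ring 62 mm outer diameter, 38 mm hole, 24 mm high; about 0.05 kg. Origin: centre of its underside, on the axis of the hole; z up. (Not part of the job, fixed, more than 0.7 m ahead of the robot: a kidney dish, a glove carton and a pot of forceps, all under 0.2 m high.)
- yellow_bin: Yellow open bin, 45 mm high, 72 x 72 mm inside, 4 mm walls, floor 4 mm above its origin. One of four fixed 80 x 80 mm modules in a row (86 mm pitch along their y axes, any order) in a steel tray, underside 2 mm above the table, all turned alike. Origin: centre of its underside, z up, x and y square to its sides.
- blue_bin: Blue open bin (in the tray, 96 x 356 mm with a 14 mm rim; handle loops 26 mm high at its ends), 45 mm high, 72 x 72 mm inside, 4 mm walls, floor 4 mm above its origin. One of four fixed 80 x 80 mm modules in a row (86 mm pitch along their y axes, any order) in a steel tray, underside 2 mm above the table, all turned alike. Origin: centre of its underside, z up, x and y square to its sides.
- jar_holder: Grey block 42 mm high, round bore down its centre: 53 mm diameter, floor 12 mm above the origin, 3 mm chamfer at the mouth. For the swab jar, 1.5 mm play all round. One of four fixed 80 x 80 mm modules in a row (86 mm pitch along their y axes, any order) in a steel tray, underside 2 mm above the table, all turned alike. Origin: centre of its underside, z up, x and y square to its sides.
- tape_spindle: White block, flat deck 36 mm above its origin, with a central upright steel post 16 mm in diameter, tapering to 8 mm at its top 33 mm above the deck. For the tape roll. One of four fixed 80 x 80 mm modules in a row (86 mm pitch along their y axes, any order) in a steel tray, underside 2 mm above the table, all turned alike. Origin: centre of its underside, z up, x and y square to its sides.

How it is judged:
By the outcome, as a careful person would: the job done as asked, in the order asked, and still so for the second after the job is handed in, with the robot touching nothing.
It also fails if it takes over 128 s, if anything falls off the work surface, if the arm or the gripper's body presses on something with over 40 N, if the wrist force passes 120 N, or if a joint passes its speed limit or range.

## Working session

There is one attempt and no reset: what is moved stays moved. The work goes in short steps, Python scripts to look and compute and a tool call to move; the robot and the scene stay as the last step left them, time stands still between calls to the robot, and variables do not carry over. Pictures are saved under pics/ and viewed, and the job is handed in when it is done.

Besides the shell and the picture viewer there is one more tool, called after "Call:" by a JSON object that holds its "api" and its "payload", one argument or row to a line. carry_out: Moves the arm, as the interface text tells. Its arguments: {"type":"object","properties":{"increments":{"type":"array","items":{"type":"number"}}},"required":["increments"]}

```bash
mkdir -p pics; python3 - <<'E'
from cell import ctrl
import cv2
o=ctrl.get_obs()
print(o, ctrl.finger_overhang)
for n in("scene","top"):
    print(n,ctrl.camera_info(n)); im=ctrl.grab_frame(n); cv2.imwrite(f"pics/{n}0.png",im[:,:,::-1])
E
```

```text
{'time_s': 0.0, 'q': array([ 1.1774195 ,  0.33285009, -0.06467157,  1.4609423 ,  0.02160453,
        1.34984976, -0.08850308]), 'qd': array([-8.25212710e-04, -9.63718874e-04, -2.63785543e-04,  9.74677950e-05,
        1.37940572e-03,  6.01482168e-04,  1.05538887e-03]), 'tau': array([-1.48202864e-03, -6.23236871e+01,  2.32533517e-02, -3.89905107e+01,
       -6.16856944e-02,  3.93911975e-02,  1.27142475e-04]), 'position': array([ 0.22631281, -0.58220616,  0.23276697]), 'ee_rot': array([-6.57514971e-04,  9.82865237e-01,  1.84324355e-01, -1.61522294e-04]), 'force': array([ 0.71152804, -0.08615959,  0.62816908]), 'wrist_torque': array([-0.0036536 ,  0.00704366,  0.02462493]), 'gripper_width': 1.0012745631748199} 0.011
scene {'vfov': 43.09820426249587, 'cx': 251.25270372963948, 'cy': 192.55721260379119, 'origin': array([ 1.4511676 , -0.6819118 ,  0.88068135]), 'orientation': array([0.80632904, 0.3957357 , 0.20282753, 0.38998426])}
top {'vfov': 46.40970198528231, 'cx': 258.2386028602034, 'cy': 190.50166678358386, 'origin': array([ 0.51389301, -0.01681268,  1.17962491]), 'orientation': array([ 0.70838927,  0.01402648, -0.01513815, -0.70552019])}
```

View pics/scene0.png

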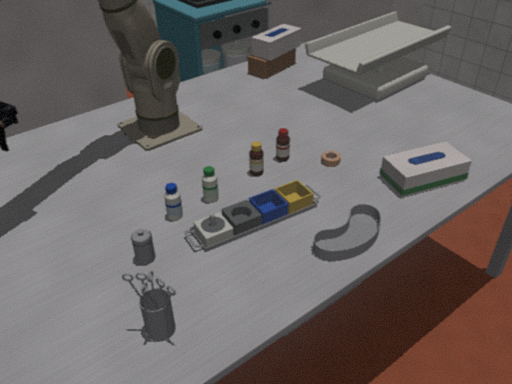

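View pics/top0.png

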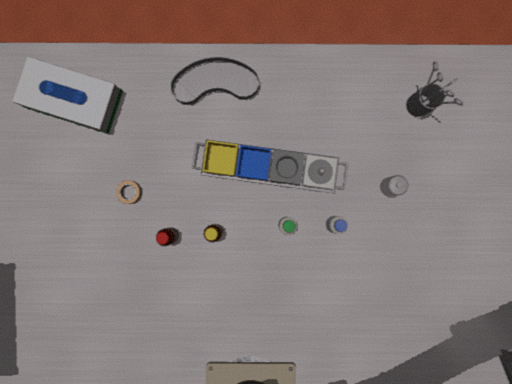

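```bash
cat > h.py <<'E'
import numpy as np, cv2
from cell import ctrl
from scipy.spatial.transform import Rotation as R
def cam(n):
    c=ctrl.camera_info(n); q=c['orientation']; Rm=R.from_quat([q[1],q[2],q[3],q[0]]).as_matrix()
    f=192/np.tan(np.radians(c['vfov']/2)); return c,Rm,f
def ray(n,u,v):
    c,Rm,f=cam(n); d=np.array([(u-c['cx'])/f,-(v-c['cy'])/f,-1]); return np.array(c['origin']),Rm@d
def atz(n,u,v,z):
    o,d=ray(n,u,v); return o+d*(z-o[2])/d[2]
def proj(n,p):
    c,Rm,f=cam(n); x=Rm.T@(np.asarray(p,float)-c['origin']); return np.array([c['cx']+f*x[0]/-x[2], c['cy']-f*x[1]/-x[2]])
def st():
    o=ctrl.get_obs(); q=o['ee_rot']; Rm=R.from_quat([q[1],q[2],q[3],q[0]]).as_matrix(); return o,Rm
def crop(n,name,x0,y0,x1,y1,s,im=None):
    im=ctrl.grab_frame(n) if im is None else im
    c=cv2.resize(im[y0:y1,x0:x1],None,fx=s,fy=s,interpolation=cv2.INTER_CUBIC)
    cv2.imwrite(f'pics/{name}.png',np.ascontiguousarray(c[:,:,::-1])); return im
E
python3 - <<'E'
from h import *
print({k:v for k,v in ctrl.camera_info("top").items() if k not in('origin',)}.keys())
a=cv2.imread('pics/top0.png')[:,:,::-1]; b=cv2.imread('pics/scene0.png')[:,:,::-1]
crop('top','topL',110,130,260,250,5,a); crop('top','topR',255,130,415,250,5,a); crop('scene','sc',120,120,340,280,3.6,b)
E
```

```text
dict_keys(['vfov', 'cx', 'cy', 'orientation'])
```

View pics/topL.png

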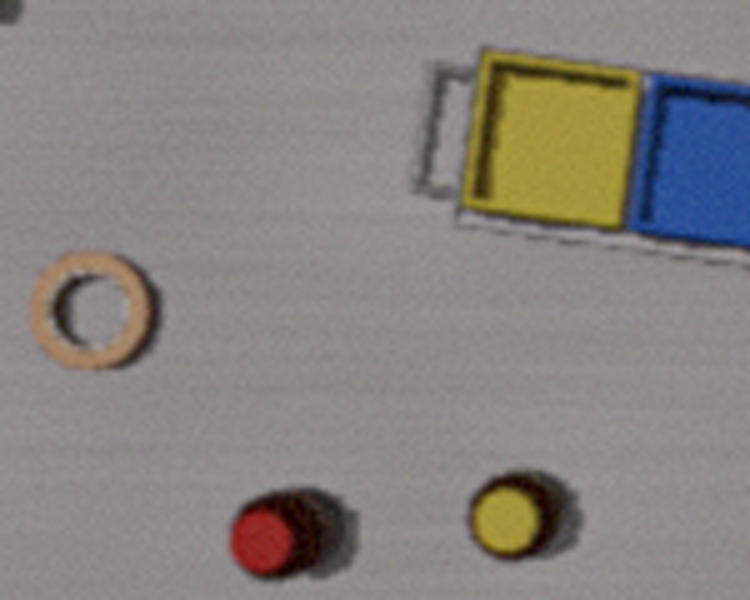

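View pics/topR.png

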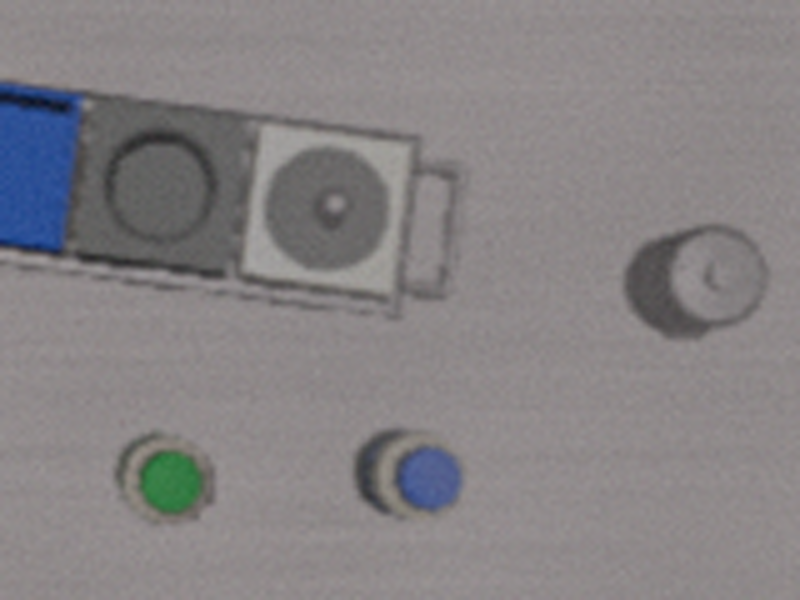

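View pics/sc.png

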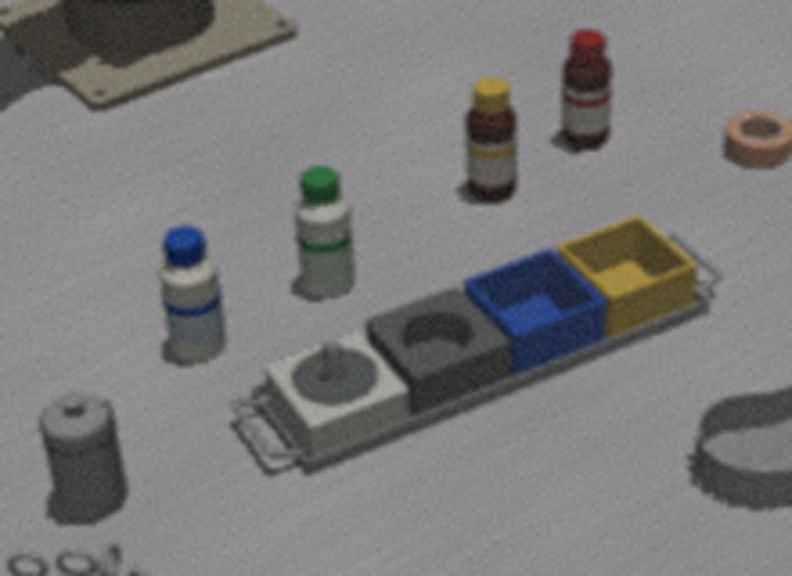

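```bash
cat > det.py <<'E'
from h import *
a=cv2.imread('pics/top0.png'); hsv=cv2.cvtColor(a,cv2.COLOR_BGR2HSV)
def blob(box,lo,hi):
    x0,y0,x1,y1=box; m=cv2.inRange(hsv,np.array(lo),np.array(hi)); k=np.zeros_like(m); k[y0:y1,x0:x1]=m[y0:y1,x0:x1]
    n,l,s,c=cv2.connectedComponentsWithStats(k); i=1+np.argmax(s[1:,4]); return (l==i).astype(np.uint8),c[i],s[i]
z=.108
for nm,box,lo,hi in [('ant',(195,218,230,250),(22,120,90),(40,255,255)),('red',(150,225,180,250),(0,150,100),(8,255,255)),('green',(275,210,305,240),(50,80,60),(80,255,255)),('sal',(325,212,355,240),(105,90,100),(130,255,255))]:
    m,c,s=blob(box,lo,hi); p=atz('top',*c,z); print(nm,c.round(2),s,p.round(4))
m,c,s=blob((110,175,145,210),(0,60,120),(20,255,255))
cn=max(cv2.findContours(m,cv2.RETR_EXTERNAL,cv2.CHAIN_APPROX_NONE)[0],key=cv2.contourArea)
e=cv2.fitEllipse(cn); print('tape',c,e,atz('top',*e[0],.024).round(4))
for nm,box,lo,hi in [('yel',(195,130,245,185),(20,120,60),(40,255,255)),('blu',(235,140,280,185),(100,120,50),(125,255,255))]:
    m,c,s=blob(box,lo,hi); m=cv2.morphologyEx(m,cv2.MORPH_CLOSE,np.ones((5,5)))
    cn=max(cv2.findContours(m,cv2.RETR_EXTERNAL,cv2.CHAIN_APPROX_NONE)[0],key=cv2.contourArea)
    r=cv2.minAreaRect(cn); print(nm,r); 
    print(atz('top',*r[0],.047).round(4)); w=[atz('top',*q,.047)[:2] for q in cv2.boxPoints(r)]; print(np.round(w,4).tolist())
E
python3 det.py
```

```text
ant [210.68 233.55] [205 228  13  12 128] [0.4549 0.0946 0.108 ]
red [161.77 237.8 ] [157 232  11  12 105] [0.4444 0.2111 0.108 ]
green [288.59 225.94] [283 221  12  11 108] [ 0.4737 -0.0912  0.108 ]
sal [340.24 225.33] [335 220  12  12 103] [ 0.4757 -0.2146  0.108 ]
tape [127.25454545 191.75454545] ((127.23233795166016, 191.664794921875), (22.314231872558594, 23.06307029724121), 23.5411434173584) [0.5572 0.3196 0.024 ]
yel ((219.96507263183594, 157.76202392578125), (31.983617782592773, 32.04970169067383), 7.594643592834473)
[0.6434 0.079  0.047 ]
[[0.6082, 0.1243], [0.6892, 0.1142], [0.6788, 0.0336], [0.5978, 0.0438]]
blu ((253.0677032470703, 162.2423553466797), (31.91753578186035, 31.785371780395508), 7.594643592834473)
[ 0.6324 -0.0051  0.047 ]
[[0.5975, 0.0402], [0.6778, 0.03], [0.6673, -0.0505], [0.5871, -0.04]]
```

```bash
cat > ov.py <<'E'
from h import *
def ell(n,im,c,r,z,s,x0,y0,col):
    t=np.linspace(0,2*np.pi,60); pts=np.array([proj(n,[c[0]+r*np.cos(a),c[1]+r*np.sin(a),z]) for a in t])
    cv2.polylines(im,[np.int32(((pts-[x0,y0]+.5)*s-.5)*16)],True,col,1,cv2.LINE_AA,4)
def poly(n,im,P,s,x0,y0,col):
    pts=np.array([proj(n,p) for p in P]); cv2.polylines(im,[np.int32(((pts-[x0,y0]+.5)*s-.5)*16)],True,col,1,cv2.LINE_AA,4)
def tray(n,im,cx,cy,th,s,x0,y0):
    ux=np.array([np.cos(th),np.sin(th)]);uy=np.array([-np.sin(th),np.cos(th)])
    C=[np.array([cx,cy])+uy*.086*k for k in(1.5,.5,-.5,-1.5)]
    for c,h in zip(C,(.047,.047,.044,.038)):
        poly(n,im,[np.r_[c+ux*.04*a+uy*.04*b,h] for a,b in((1,1),(1,-1),(-1,-1),(-1,1))],s,x0,y0,(255,0,255))
    ell(n,im,C[2],.0295,.044,s,x0,y0,(0,255,255)); ell(n,im,C[3],.004,.071,s,x0,y0,(0,255,255))
    return C
E
python3 - <<'E'
from ov import *
th=-np.arctan2(.0111+0,.0840) if 0 else None
y=np.array([.6434,.0790]);b=np.array([.6324,-.0051])
print(np.degrees(np.arctan2(*(y-b))), np.linalg.norm(y-b))
print(atz('top',287.0,167.3,.044),atz('top',321.7,171.3,.071))
th=-np.arctan2(*(y-b)); uy=np.array([-np.sin(th),np.cos(th)]); print(th)
c=(y+b)/2-uy*.086; print(c)
O=dict(ant=(.4549,.0946),red=(.4444,.2111),green=(.4737,-.0912),sal=(.4757,-.2146))
for n,(x0,y0,x1,y1),s in(('top',(190,130,350,250),5),('scene',(120,120,340,280),3.6)):
    im=cv2.imread(f'pics/{n}0.png'); im=cv2.resize(im[y0:y1,x0:x1],None,fx=s,fy=s,interpolation=cv2.INTER_CUBIC)
    tray(n,im,*c,th,s,x0,y0)
    for k,p in O.items(): ell(n,im,p,.015,.108,s,x0,y0,(255,255,0)); ell(n,im,p,.022,.0,s,x0,y0,(255,255,0))
    ell(n,im,(.5572,.3196),.031,.024,s,x0,y0,(255,255,0))
    cv2.imwrite(f'pics/ov_{n}.png',im)
E
```

```text
7.4517948181031075 0.08481633097464192
[ 0.62012822 -0.09142084  0.044     ] [ 0.60800288 -0.17580997  0.071     ]
-0.13005835475895117
[ 0.62674649 -0.04832367]
```

View pics/ov_top.png

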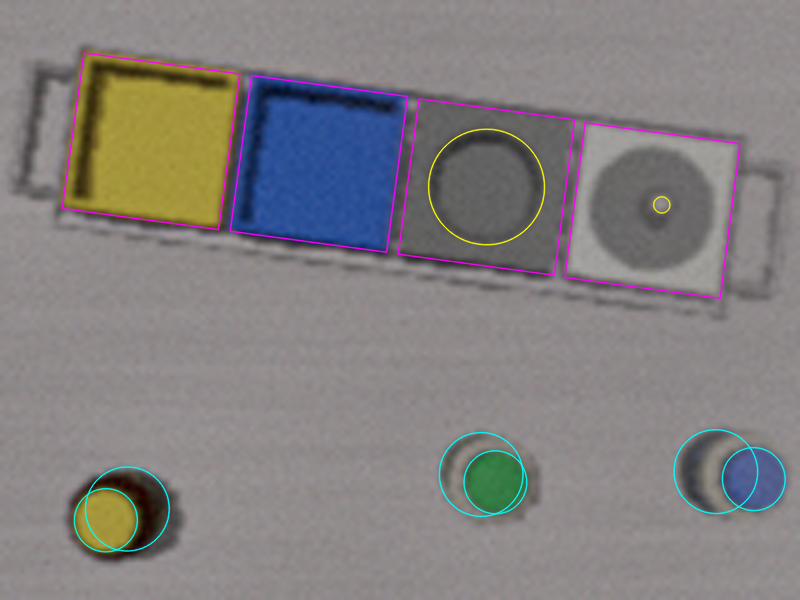

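View pics/ov_scene.png

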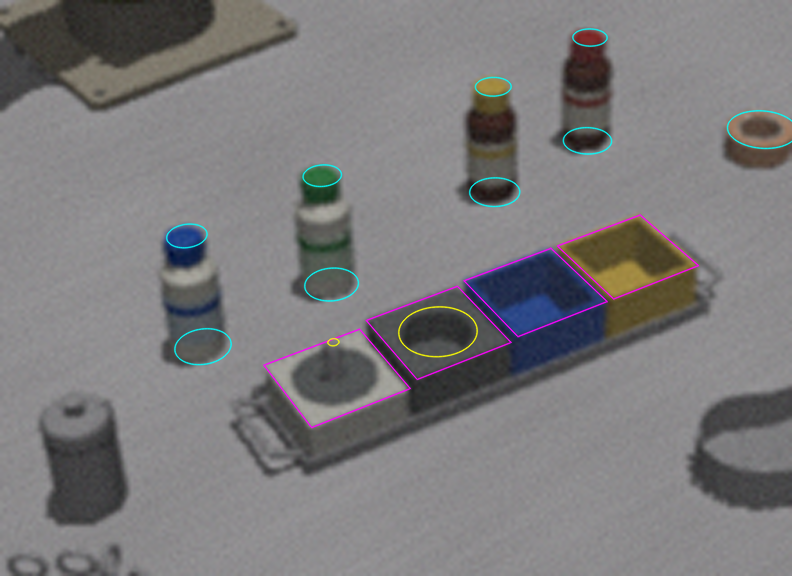

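```bash
python3 - <<'E'
from ov import *
n='scene'; x0,y0,x1,y1=125,160,235,270; s=7
im=cv2.imread(f'pics/{n}0.png'); im=cv2.resize(im[y0:y1,x0:x1],None,fx=s,fy=s,interpolation=cv2.INTER_CUBIC)
J=atz('top',255+714.5/5-.4,130+276/5-.4,.082)[:2]; print(J)
for p in((.4737,-.0912),(.4757,-.2146)):
    for r,z in((.015,.108),(.015,.088),(.022,.078),(.022,0)): ell(n,im,p,r,z,s,x0,y0,(255,255,0))
for z in(.082,0): ell(n,im,J,.025,z,s,x0,y0,(255,255,0))
cv2.imwrite('pics/z1.png',im)
n='top'; x0,y0,x1,y1=270,150,415,250; s=5.5
im=cv2.imread(f'pics/{n}0.png'); im=cv2.resize(im[y0:y1,x0:x1],None,fx=s,fy=s,interpolation=cv2.INTER_CUBIC)
for p in((.4737,-.0912),(.4757,-.2146)):
    for r,z in((.015,.108),(.022,.078),(.022,0)): ell(n,im,p,r,z,s,x0,y0,(255,255,0))
for z in(.082,0): ell(n,im,J,.025,z,s,x0,y0,(255,255,0))
cv2.imwrite('pics/z2.png',im)
E
```

```text
[ 0.57460826 -0.36033662]
```

View pics/z1.png

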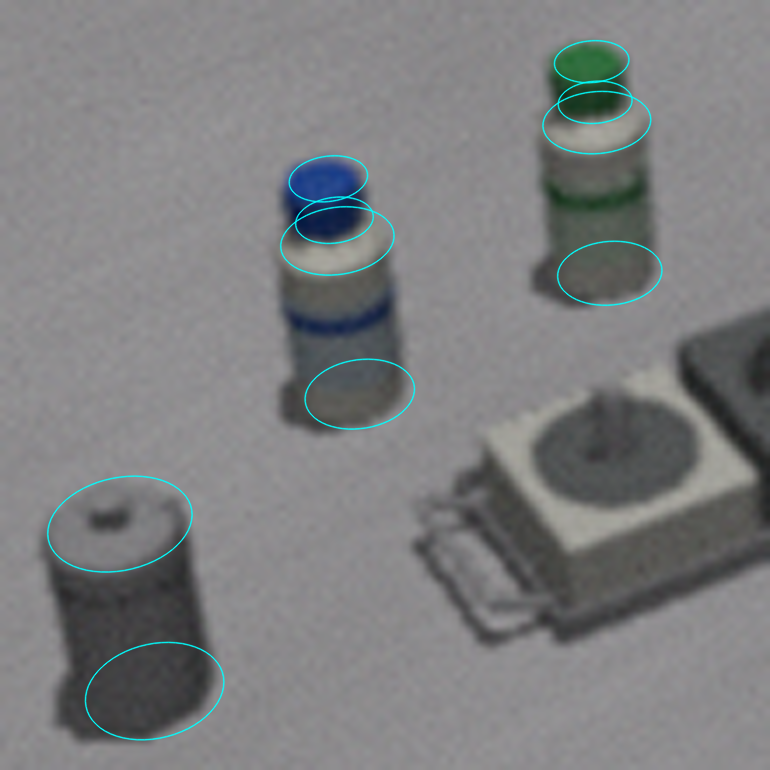

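View pics/z2.png

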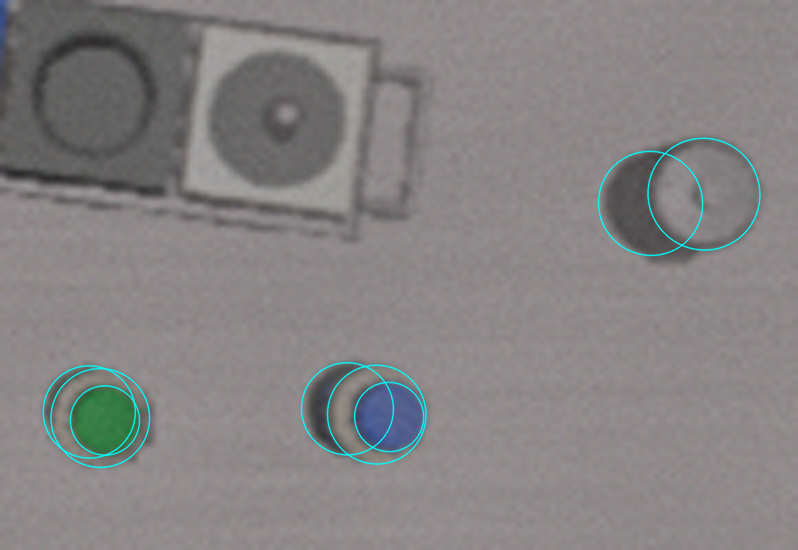

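```bash
cat > d.py <<'E'
import sys
from h import *
# usage: d.py x y z(tcp) [yaw_of_tool_y deg]
o,Rm=st(); p=o['position']; g=np.array([float(v) for v in sys.argv[1:4]])
ya=np.radians(float(sys.argv[4]) if len(sys.argv)>4 else -7.6)
G=np.column_stack([[-np.sin(ya),np.cos(ya),0],[np.cos(ya),np.sin(ya),0],[0,0,-1]])
if '-r' in sys.argv: G=np.eye(3)
rv=np.degrees(R.from_matrix(Rm.T@G).as_rotvec())
print('t',round(o['time_s'],2),'p',p.round(4),'tool d(mm)',(Rm.T@(g-p)*1000).round(1),'in goal frame',(G.T@(g-p)*1000).round(1),'rot',rv.round(2),'F',o['force'].round(1),'w',round(o['gripper_width'],3),'q',o['q'].round(2))
E
python3 d.py .455 .095 .2
```

```text
t 0.1 p [ 0.2263 -0.5822  0.2328] tool d(mm) [ 458.5 -548.3   33.5] in goal frame [701.5 137.1  32.8] rot [-7.000e-02 -4.000e-02 -6.115e+01] F [0.3 0.  0. ] w 0.998 q [ 1.18  0.33 -0.06  1.46  0.02  1.35 -0.09]
```

Call:
{"api": "carry_out", "payload": {
  "increments": [0,0,0,0,0,-7,0.087,0,0,0,0,0,-7,0.087,0,0,0,0,0,-7,0.087,0,0,0,0,0,-7,0.087,0,0,0,0,0,-7,0.087,0,0,0,0,0,-7,0.087,0,0,0,0,0,-7,0.087,0,0,0,0,0,-7,0.087]
}}

```text
time_s: 0.77
position: [0.2258, -0.5803, 0.2287]
ee_rot: [-0.004, 0.775, 0.632, 0.001]
force: [-0.2, 0.7, 0.4]
gripper_width: 1.0
```

```bash
python3 d.py .455 .095 .2
```

```text
t 0.77 p [ 0.2258 -0.5803  0.2287] tool d(mm) [707.3  89.5  33.2] in goal frame [699.7 137.9  28.7] rot [-0.28 -0.41 -3.95] F [-0.2  0.7  0.4] w 1.0 q [ 1.28  0.34 -0.2   1.46  0.07  1.35  0.88]
```

Call:
{"api": "carry_out", "payload": {
  "increments": [0.035,0.01,0,0,0,-0.5,0.087,0.041,0.007,0,0,0,-0.5,0.087,0.041,0.007,0,0,0,-0.5,0.087,0.041,0.007,0,0,0,-0.5,0.087,0.041,0.007,0,0,0,-0.5,0.087,0.041,0.007,0,0,0,-0.5,0.087,0.041,0.007,0,0,0,-0.5,0.087,0.041,0.007,0,0,0,-0.5,0.087]
}}

```text
time_s: 1.43
position: [0.3306, -0.2737, 0.2249]
ee_rot: [-0.008, 0.752, 0.659, -0.0]
force: [1.4, -0.1, 0.1]
gripper_width: 1.0
```

```bash
python3 d.py .455 .095 .2
```

```text
t 1.43 p [ 0.3306 -0.2737  0.2249] tool d(mm) [381.6  75.2  27.7] in goal frame [381.9  74.6  24.9] rot [-0.67 -0.55  0.05] F [ 1.4 -0.1  0.1] w 1.0 q [ 1.05 -0.07 -0.44  1.92 -0.03  1.29  0.49]
```

Call:
{"api": "carry_out", "payload": {
  "increments": [0.041,0.009,0,-0.3,-0.3,0,0.087,0.041,0.009,0,-0.3,-0.3,0,0.087,0.041,0.009,0,-0.2,-0.1,0,0.087,0.041,0.009,0,0,0,0,0.087,0.041,0.009,0,0,0,0,0.087,0.041,0.009,0,0,0,0,0.087,0.041,0.009,0,0,0,0,0.087,0.041,0.009,0,0,0,0,0.087]
}}

```text
time_s: 2.1
position: [0.4389, 0.0415, 0.2237]
ee_rot: [0.004, 0.752, 0.659, -0.002]
force: [1.2, -0.4, 0.5]
gripper_width: 0.997
```

```bash
python3 d.py .455 .095 .2
```

```text
t 2.1 p [0.4389 0.0415 0.2237] tool d(mm) [55.3  8.8 23.2] in goal frame [55.2  8.9 23.7] rot [ 0.22  0.48 -0.01] F [ 1.2 -0.4  0.5] w 0.997 q [ 0.74 -0.04 -0.91  1.89 -0.03  1.27 -0.29]
```

Call:
{"api": "carry_out", "payload": {
  "increments": [0.036,0.008,0.01,0.1,0.2,0,0.087,0.016,0,0.01,0.1,0.2,0,0.087,0,0,0,0,0,0,0.087,0,0,0,0,0,0,0.087]
}}

```text
time_s: 2.43
position: [0.4545, 0.1042, 0.2035]
ee_rot: [-0.0, 0.749, 0.663, 0.002]
force: [-0.1, -1.4, 0.4]
gripper_width: 1.0
```

```bash
python3 d.py .455 .095 .2; python3 - <<'E'
from h import *
a=crop('top','t1',110,130,260,250,5); crop('scene','s1',150,60,340,210,4)
E
```

```text
t 2.43 p [0.4545 0.1042 0.2035] tool d(mm) [-9.   1.6  3.4] in goal frame [-9.   1.7  3.5] rot [ 0.13 -0.2   0.66] F [-0.1 -1.4  0.4] w 1.0 q [ 0.65  0.07 -0.99  1.87  0.06  1.23 -0.48]
```

View pics/s1.png

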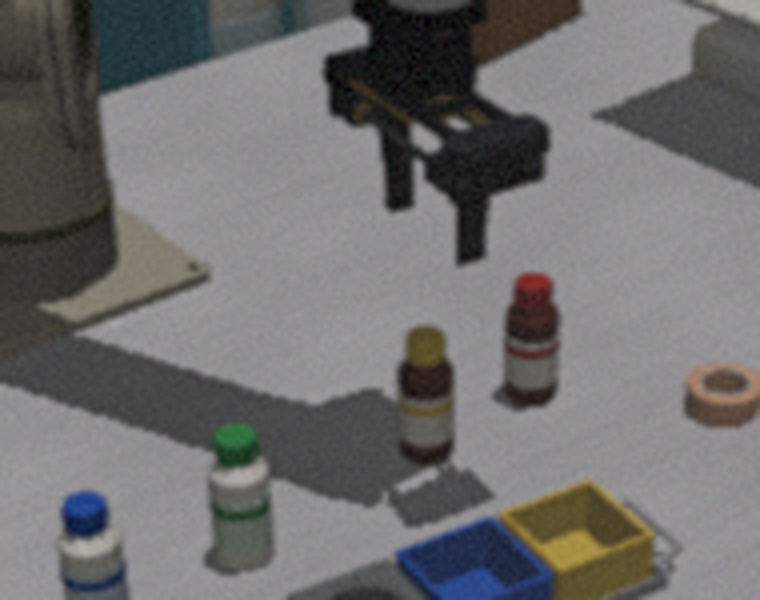

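View pics/t1.png

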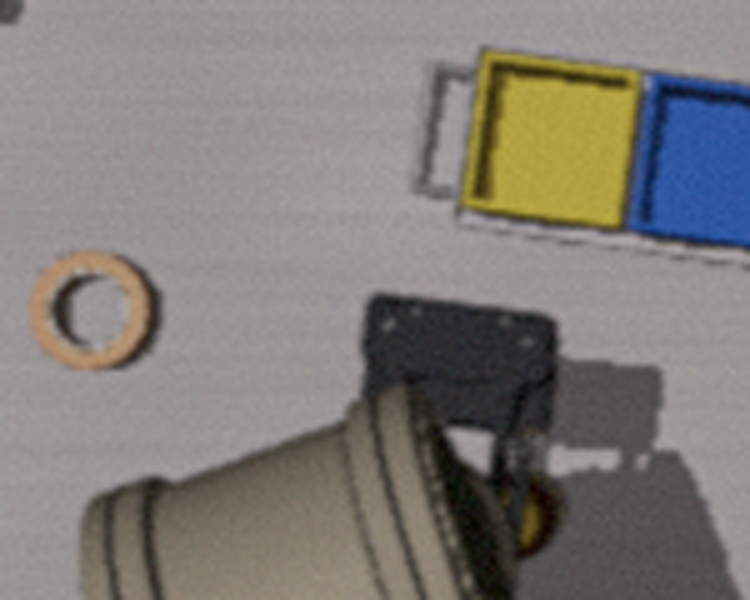

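```bash
python3 - <<'E'
from h import *
for d in(-.05,0,.05): print(proj('scene',[.4545+d*.99,.1042-d*.13,.1925]))
E
```

```text
[250.0993586  110.98720382]
[258.67091064 117.75684323]
[267.66833396 124.86282721]
```

Call:
{"api": "carry_out", "payload": {
  "increments": [-0.009,0.001,0.03,0.1,-0.2,0.6,0.087,0,0,0.03,0,0,0,0.087,0,0,0,0,0,0,0.087]
}}

```text
time_s: 2.78
position: [0.4564, 0.0887, 0.1442]
ee_rot: [0.004, 0.755, 0.656, 0.001]
force: [-1.7, -0.1, -0.2]
gripper_width: 1.003
```

```bash
python3 d.py .4549 .0946 .059
```

```text
t 2.78 p [0.4564 0.0887 0.1442] tool d(mm) [ 6.  -2.9 85.2] in goal frame [ 5.6 -2.3 85.2] rot [ 0.38  0.23 -0.48] F [-1.7 -0.1 -0.2] w 1.003 q [ 0.64  0.15 -0.98  1.94  0.14  1.11 -0.54]
```

Call:
{"api": "carry_out", "payload": {
  "increments": [0.005,-0.002,0.02,0.2,0.1,-0.3,0.087,0,0,0.025,0,0,0,0.087,0,0,0,0,0,0,0.087,0,0,0,0,0,0,0.087]
}}

```text
time_s: 3.12
position: [0.4571, 0.0885, 0.1023]
ee_rot: [0.004, 0.756, 0.655, -0.0]
force: [0.3, 0.0, 0.7]
gripper_width: 1.0
```

```bash
python3 d.py .4549 .0946 .059
```

```text
t 3.12 p [0.4571 0.0885 0.1023] tool d(mm) [ 5.9 -3.2 43.3] in goal frame [ 5.7 -2.9 43.3] rot [ 0.29  0.3  -0.62] F [0.3 0.  0.7] w 1.0 q [ 0.6   0.22 -0.96  1.99  0.22  1.04 -0.6 ]
```

Call:
{"api": "carry_out", "payload": {
  "increments": [0.006,-0.003,0.0,0.2,0.2,-0.5,0.087,0.003,-0.001,0,0,0,0,0.087]
}}

```text
time_s: 3.28
position: [0.4556, 0.0971, 0.1054]
ee_rot: [0.002, 0.754, 0.657, 0.0]
force: [0.5, -0.6, 0.0]
gripper_width: 0.999
```

```bash
python3 d.py .4549 .0946 .059
```

```text
t 3.28 p [0.4556 0.0971 0.1054] tool d(mm) [-2.4 -0.5 46.4] in goal frame [-2.5 -0.3 46.4] rot [ 0.2   0.11 -0.25] F [ 0.5 -0.6  0. ] w 0.999 q [ 0.59  0.22 -0.97  1.98  0.21  1.04 -0.61]
```

Call:
{"api": "carry_out", "payload": {
  "increments": [-0.001,0,0.018,0.1,0.1,-0.1,0.087,0,0,0.018,0,0,0,0.087,0,0,0.006,0,0,0,0.087]
}}

```text
time_s: 3.53
position: [0.4597, 0.0975, 0.0686]
ee_rot: [0.004, 0.753, 0.658, 0.004]
force: [-0.9, 0.3, -0.2]
gripper_width: 0.999
```

```bash
python3 d.py .4549 .0946 .059; python3 d.py .4549 .0946 .059
```

```text
t 3.53 p [0.4597 0.0975 0.0686] tool d(mm) [-3.5 -4.5  9.6] in goal frame [-3.5 -4.4  9.6] rot [ 0.69 -0.03 -0.16] F [-0.9  0.3 -0.2] w 0.999 q [ 0.55  0.28 -0.94  2.01  0.29  0.97 -0.67]
t 3.53 p [0.4597 0.0975 0.0686] tool d(mm) [-3.5 -4.5  9.6] in goal frame [-3.5 -4.4  9.6] rot [ 0.69 -0.03 -0.16] F [-0.9  0.3 -0.2] w 0.999 q [ 0.55  0.28 -0.94  2.01  0.29  0.97 -0.67]
```

Call:
{"api": "carry_out", "payload": {
  "increments": [-0.003,-0.004,0.009,0.5,0,0,0.087,0,0,0,0,0,0,0.087]
}}

```text
time_s: 3.7
position: [0.4555, 0.0953, 0.0601]
ee_rot: [0.001, 0.753, 0.658, 0.001]
force: [-0.0, 0.2, -0.2]
gripper_width: 1.0
```

```bash
python3 d.py .4549 .0946 .059
```

```text
t 3.7 p [0.4555 0.0953 0.0601] tool d(mm) [-0.7 -0.5  1.1] in goal frame [-0.7 -0.5  1.1] rot [ 0.19 -0.03 -0.13] F [-0.   0.2 -0.2] w 1.0 q [ 0.55  0.3  -0.93  2.02  0.29  0.96 -0.67]
```

Good. Close (bottle 44 mm).

Call:
{"api": "carry_out", "payload": {
  "increments": [0,0,0,0,0,0,0.055,0,0,0,0,0,0,0.04,0,0,0,0,0,0,0.03,0,0,0,0,0,0,0.03,0,0,0,0,0,0,0.03,0,0,0,0,0,0,0.03]
}}

```text
time_s: 4.2
position: [0.4573, 0.0956, 0.0633]
ee_rot: [0.002, 0.753, 0.658, 0.003]
force: [0.8, -0.2, -0.3]
gripper_width: 0.631
```

```bash
python3 d.py .4549 .0946 .059
```

```text
t 4.2 p [0.4573 0.0956 0.0633] tool d(mm) [-1.3 -2.2  4.3] in goal frame [-1.3 -2.2  4.3] rot [ 0.4  -0.06 -0.15] F [ 0.8 -0.2 -0.3] w 0.631 q [ 0.55  0.29 -0.94  2.02  0.29  0.96 -0.67]
```

Call:
{"api": "carry_out", "payload": {
  "increments": [0,0,0.002,0,0,0,0.03,0,0,0,0,0,0,0.03,0,0,0,0,0,0,0.03,0,0,0,0,0,0,0.03]
}}

```text
time_s: 4.53
position: [0.4572, 0.0956, 0.0612]
ee_rot: [0.002, 0.753, 0.658, 0.003]
force: [0.3, 0.6, 1.1]
gripper_width: 0.509
```

```bash
python3 d.py .4549 .0946 .059
```

```text
t 4.53 p [0.4572 0.0956 0.0612] tool d(mm) [-1.3 -2.1  2.2] in goal frame [-1.3 -2.1  2.2] rot [ 0.39 -0.05 -0.15] F [0.3 0.6 1.1] w 0.509 q [ 0.55  0.3  -0.93  2.02  0.29  0.96 -0.67]
```

Call:
{"api": "carry_out", "payload": {
  "increments": [0,0,-0.02,0,0,0,0.03,0,0,-0.03,0,0,0,0.03,0,0,-0.03,0,0,0,0.03,0,0,-0.01,0,0,0,0.03,0,0,0,0,0,0,0.03]
}}

```text
time_s: 4.95
position: [0.4544, 0.0956, 0.1523]
ee_rot: [0.0, 0.753, 0.658, 0.001]
force: [0.9, 0.3, -1.9]
gripper_width: 0.51
```

```bash
python3 d.py .6434 .0793 .16
```

```text
t 4.95 p [0.4544 0.0956 0.1523] tool d(mm) [  9.1 189.5  -7.5] in goal frame [  8.8 189.5  -7.7] rot [ 0.05 -0.05 -0.08] F [ 0.9  0.3 -1.9] w 0.51 q [ 0.65  0.14 -0.99  1.93  0.13  1.13 -0.53]
```

Call:
{"api": "carry_out", "payload": {
  "increments": [0.001,0.02,0,0,0,0,0.03,0.002,0.04,-0.002,0,0,0,0.03,0.002,0.04,0,0,0,0,0.03,0.002,0.04,0,0,0,0,0.03,0.002,0.035,0,0,0,0,0.03,0,0.012,0,0,0,0,0.03,0,0,0,0,0,0,0.03]
}}

```text
time_s: 5.53
position: [0.6463, 0.0751, 0.1407]
ee_rot: [0.002, 0.754, 0.656, -0.006]
force: [-0.1, 0.1, -2.1]
gripper_width: 0.512
```

```bash
python3 d.py .6434 .0793 .16
```

```text
t 5.53 p [0.6463 0.0751 0.1407] tool d(mm) [  3.5  -3.5 -19.3] in goal frame [  3.8  -3.4 -19.3] rot [-0.29  0.71 -0.33] F [-0.1  0.1 -2.1] w 0.512 q [ 0.4   0.6  -0.84  1.46  0.46  1.3  -0.62]
```

Call:
{"api": "carry_out", "payload": {
  "increments": [0.003,-0.003,0.015,-0.2,0.5,-0.3,0.03,0,0,0.02,0,0,0,0.03,0,0,0.015,0,0,0,0.03,0,0,0,0,0,0,0.03]
}}

```text
time_s: 5.87
position: [0.6401, 0.0795, 0.0817]
ee_rot: [-0.002, 0.752, 0.659, -0.004]
force: [-0.9, -0.2, -1.3]
gripper_width: 0.511
```

```bash
python3 d.py .6434 .0793 .069;python3 - <<'E'
from h import *
crop('scene','s2',180,60,340,230,3.5); crop('top','t2',150,110,310,230,5)
E
```

```text
t 5.87 p [0.6401 0.0795 0.0817] tool d(mm) [ 0.3  3.4 12.6] in goal frame [ 0.2  3.3 12.7] rot [-0.48  0.23  0.04] F [-0.9 -0.2 -1.3] w 0.511 q [ 0.39  0.64 -0.82  1.53  0.49  1.19 -0.65]
```

View pics/s2.png

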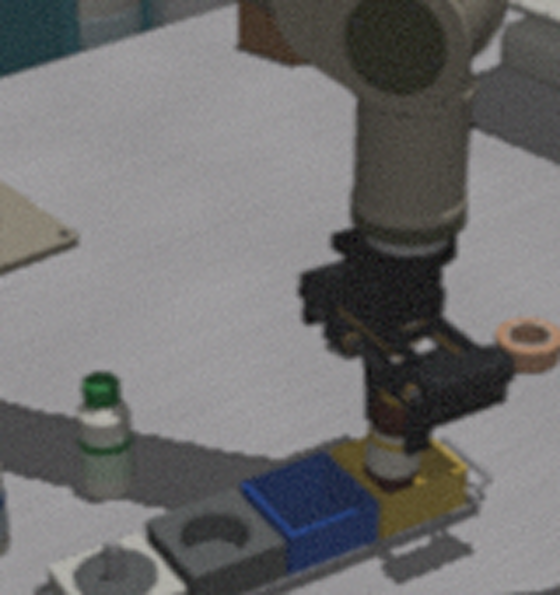

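Call:
{"api": "carry_out", "payload": {
  "increments": [0,0.002,0.007,-0.3,0.2,0,0.03,0,0,0.003,0,0,0,0.03,0,0,0,0,0,0,0.03]
}}

```text
time_s: 6.22
position: [0.6444, 0.0801, 0.0765]
ee_rot: [0.001, 0.752, 0.659, 0.002]
force: [-0.4, -0.3, -1.2]
gripper_width: 0.507
```

```bash
python3 d.py .6434 .0793 .069
```

```text
t 6.22 p [0.6444 0.0801 0.0765] tool d(mm) [-1.  -0.9  7.5] in goal frame [-0.9 -0.9  7.5] rot [ 0.23 -0.07  0.05] F [-0.4 -0.3 -1.2] w 0.507 q [ 0.39  0.65 -0.81  1.53  0.5   1.17 -0.65]
```

Call:
{"api": "carry_out", "payload": {
  "increments": [0,0,0.006,0.1,0,0,0.03,0,0,0.003,0,0,0,0.03,0,0,0.002,0,0,0,0.03]
}}

```text
time_s: 6.47
position: [0.6454, 0.0803, 0.0668]
ee_rot: [0.001, 0.752, 0.659, 0.002]
force: [-9.2, 1.1, 21.0]
gripper_width: 0.51
```

```bash
python3 d.py .6434 .0793 .069
```

```text
t 6.47 p [0.6454 0.0803 0.0668] tool d(mm) [-1.2 -1.8 -2.2] in goal frame [-1.2 -1.8 -2.2] rot [ 0.28 -0.09  0.02] F [-9.2  1.1 21. ] w 0.51 q [ 0.38  0.66 -0.81  1.54  0.51  1.16 -0.65]
```

Call:
{"api": "carry_out", "payload": {
  "increments": [0,0,-0.0015,0,0,0,0.03,0,0,0,0,0,0,0.05,0,0,0,0,0,0,0.06,0,0,0,0,0,0,0.075,0,0,0,0,0,0,0.087,0,0,0,0,0,0,0.087]
}}

```text
time_s: 6.97
position: [0.6461, 0.0807, 0.0691]
ee_rot: [0.002, 0.752, 0.659, 0.003]
force: [-0.3, -0.4, 0.5]
gripper_width: 0.793
```

```bash
python3 d.py .6434 .0793 .069
```

```text
t 6.97 p [0.6461 0.0807 0.0691] tool d(mm) [-1.7 -2.5  0.1] in goal frame [-1.7 -2.5  0.1] rot [ 0.38 -0.13  0.03] F [-0.3 -0.4  0.5] w 0.793 q [ 0.39  0.66 -0.81  1.53  0.51  1.16 -0.65]
```

Call:
{"api": "carry_out", "payload": {
  "increments": [0,0,0,0,0,0,0.087,0,0,-0.02,0,0,0,0.087,0,0,-0.03,0,0,0,0.087,0,0,-0.04,0,0,0,0.087,0,0,-0.04,0,0,0,0.087,0,0,-0.01,0,0,0,0.087,0,0,0,0,0,0,0.087]
}}

```text
time_s: 7.55
position: [0.6437, 0.08, 0.2126]
ee_rot: [0.0, 0.752, 0.659, 0.001]
force: [-0.1, 0.3, -0.5]
gripper_width: 0.999
```

```bash
python3 d.py .4757 -.2146 .2; python3 - <<'E'
from h import *
crop('scene','s3',180,60,340,230,3.5); crop('top','t3',150,110,310,230,5)
E
```

```text
t 7.55 p [0.6437 0.08   0.2126] tool d(mm) [-314.2 -127.8   11.8] in goal frame [-314.3 -127.5   12.6] rot [ 0.1  -0.09  0.05] F [-0.1  0.3 -0.5] w 0.999 q [ 0.41  0.53 -0.87  1.39  0.41  1.4  -0.59]
```

View pics/s3.png

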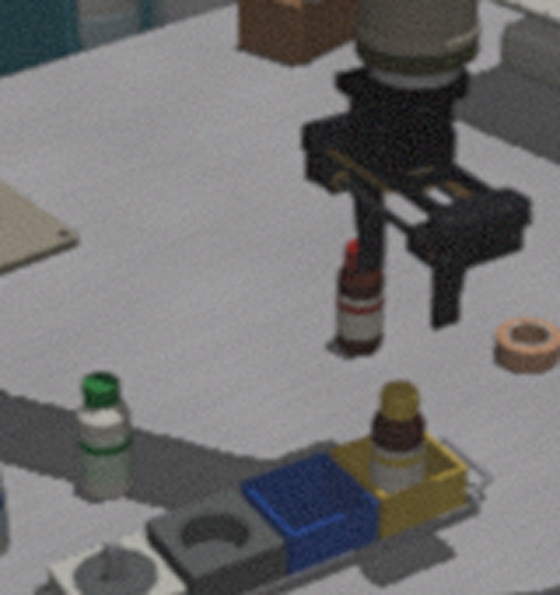

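The amber bottle stands upright in the yellow bin (around crop 398,440). Now the saline.

Call:
{"api": "carry_out", "payload": {
  "increments": [-0.037,-0.015,0,0,0,0,0.087,-0.038,-0.016,0,0,0,0,0.087,-0.038,-0.016,0,0,0,0,0.087,-0.038,-0.016,0,0,0,0,0.087,-0.038,-0.016,0,0,0,0,0.087,-0.038,-0.016,0,0,0,0,0.087,-0.038,-0.016,0,0,0,0,0.087,-0.025,-0.01,0,0,0,0,0.087]
}}

```text
time_s: 8.32
position: [0.4766, -0.1891, 0.1919]
ee_rot: [-0.012, 0.748, 0.664, -0.003]
force: [0.9, -0.8, -0.1]
gripper_width: 0.999
```

```bash
python3 d.py .4757 -.2146 .2
```

```text
t 8.32 p [ 0.4766 -0.1891  0.1919] tool d(mm) [-25.4   1.9  -8.4] in goal frame [-25.4   2.5  -8.1] rot [-1.26 -0.58  0.8 ] F [ 0.9 -0.8 -0.1] w 0.999 q [ 1.07  0.23 -0.87  1.75  0.18  1.26  0.04]
```

Call:
{"api": "carry_out", "payload": {
  "increments": [-0.018,0.001,0,-0.6,-0.3,0.4,0.087,-0.003,0,0,-0.3,0,0,0.087,0,0,0,0,0,0,0.087]
}}

```text
time_s: 8.57
position: [0.4676, -0.2184, 0.1859]
ee_rot: [-0.007, 0.754, 0.656, -0.003]
force: [0.8, 0.6, 0.1]
gripper_width: 1.002
```

```bash
python3 d.py .4757 -.2146 .059
```

```text
t 8.57 p [ 0.4676 -0.2184  0.1859] tool d(mm) [  4.2   9.4 126.8] in goal frame [  4.8   7.6 126.9] rot [-0.84 -0.3  -0.35] F [0.8 0.6 0.1] w 1.002 q [ 1.11  0.23 -0.85  1.76  0.18  1.24  0.07]
```

Call:
{"api": "carry_out", "payload": {
  "increments": [0.003,0.006,0.02,-0.6,-0.2,-0.2,0.087,0,0,0.02,0,0,0,0.087,0,0,0,0,0,0,0.087]
}}

```text
time_s: 8.82
position: [0.4736, -0.2133, 0.1424]
ee_rot: [-0.003, 0.753, 0.658, -0.0]
force: [-1.2, 0.1, -0.7]
gripper_width: 0.995
```

```bash
python3 d.py .4757 -.2146 .059
```

```text
t 8.82 p [ 0.4736 -0.2133  0.1424] tool d(mm) [-1.3  2.7 83.4] in goal frame [-1.   2.2 83.4] rot [-0.33 -0.22 -0.08] F [-1.2  0.1 -0.7] w 0.995 q [ 1.08  0.28 -0.84  1.81  0.23  1.15  0.03]
```

Call:
{"api": "carry_out", "payload": {
  "increments": [-0.001,0.002,0.025,-0.3,-0.2,0,0.087,0,0,0.025,0,0,0,0.087,0,0,0.012,0,0,0,0.087,0,0,0,0,0,0,0.087]
}}

```text
time_s: 9.15
position: [0.4775, -0.2085, 0.0789]
ee_rot: [-0.002, 0.75, 0.661, 0.001]
force: [-0.7, 0.0, 0.6]
gripper_width: 1.003
```

```bash
python3 d.py .4757 -.2146 .059
```

```text
t 9.15 p [ 0.4775 -0.2085  0.0789] tool d(mm) [-6.4 -1.  19.8] in goal frame [-6.3 -1.  19.9] rot [-0.07 -0.21  0.37] F [-0.7  0.   0.6] w 1.003 q [ 1.03  0.37 -0.81  1.87  0.3   1.03 -0.03]
```

Call:
{"api": "carry_out", "payload": {
  "increments": [-0.005,-0.001,0.01,0,-0.2,0.3,0.087,-0.001,0,0.007,0,0,0,0.087,0,0,0,0,0,0,0.087]
}}

```text
time_s: 9.4
position: [0.4771, -0.2135, 0.0626]
ee_rot: [-0.0, 0.751, 0.66, 0.0]
force: [0.2, -0.0, -0.2]
gripper_width: 0.998
```

```bash
python3 d.py .4757 -.2146 .059
```

```text
t 9.4 p [ 0.4771 -0.2135  0.0626] tool d(mm) [-1.2 -1.3  3.6] in goal frame [-1.3 -1.3  3.6] rot [ 0.   -0.01  0.18] F [ 0.2 -0.  -0.2] w 0.998 q [ 1.02  0.39 -0.8   1.88  0.33  1.   -0.05]
```

Call:
{"api": "carry_out", "payload": {
  "increments": [-0.001,-0.001,0.004,0,0,0,0.055,0,0,0,0,0,0,0.03,0,0,0,0,0,0,0.03,0,0,0,0,0,0,0.03,0,0,0,0,0,0,0.03,0,0,0,0,0,0,0.03,0,0,0,0,0,0,0.03,0,0,0,0,0,0,0.03]
}}

```text
time_s: 10.07
position: [0.4774, -0.2157, 0.0612]
ee_rot: [0.002, 0.752, 0.659, 0.0]
force: [0.5, -0.3, -1.8]
gripper_width: 0.501
```

Call:
{"api": "carry_out", "payload": {
  "increments": [0,0,0,0,0,0,0.03,0,0,0,0,0,0,0.03,0,0,0,0,0,0,0.03]
}}

```text
time_s: 10.32
position: [0.4773, -0.2156, 0.0611]
ee_rot: [0.002, 0.752, 0.659, 0.0]
force: [-0.3, 0.2, -1.1]
gripper_width: 0.5
```

```bash
python3 d.py .4757 -.2146 .059
```

```text
t 10.32 p [ 0.4773 -0.2156  0.0611] tool d(mm) [ 0.8 -1.8  2.1] in goal frame [ 0.8 -1.8  2.1] rot [0.2  0.1  0.11] F [-0.3  0.2 -1.1] w 0.5 q [ 1.02  0.39 -0.8   1.88  0.33  1.   -0.05]
```

Gripped. Lift; foot offset again TCP − 0.061. Blue bin at about (0.632, −0.005).

Call:
{"api": "carry_out", "payload": {
  "increments": [0,0,-0.02,0,0,0,0.03,0,0,-0.035,0,0,0,0.03,0,0,-0.035,0,0,0,0.03,0,0,-0.015,0,0,0,0.03,0,0,0,0,0,0,0.03]
}}

```text
time_s: 10.73
position: [0.4751, -0.2141, 0.1678]
ee_rot: [-0.001, 0.751, 0.66, -0.0]
force: [1.4, -0.0, -1.3]
gripper_width: 0.502
```

```bash
python3 d.py .6322 -.0055 .17
```

```text
t 10.73 p [ 0.4751 -0.2141  0.1678] tool d(mm) [227.1 128.8  -2. ] in goal frame [227.5 128.1  -2.2] rot [-0.11 -0.09  0.18] F [ 1.4 -0.  -1.3] w 0.502 q [ 1.09  0.26 -0.85  1.78  0.2   1.2   0.05]
```

Call:
{"api": "carry_out", "payload": {
  "increments": [0.017,0.01,-0.001,0,0,0,0.03,0.034,0.019,-0.001,0,0,0,0.03,0.034,0.019,-0.001,0,0,0,0.03,0.034,0.019,-0.001,0,0,0,0.03,0.034,0.019,-0.001,0,0,0,0.03,0.032,0.019,0,0,0,0,0.03,0.018,0.01,0,0,0,0,0.03,0,0,0,0,0,0,0.03]
}}

```text
time_s: 11.4
position: [0.6184, -0.0249, 0.1631]
ee_rot: [-0.003, 0.755, 0.655, -0.004]
force: [-0.0, 0.2, -1.3]
gripper_width: 0.501
```

```bash
python3 d.py .6322 -.0055 .17
```

```text
t 11.4 p [ 0.6184 -0.0249  0.1631] tool d(mm) [21.1 10.8 -7. ] in goal frame [21.  11.1 -6.9] rot [-0.5   0.1  -0.51] F [-0.   0.2 -1.3] w 0.501 q [ 0.61  0.51 -0.86  1.52  0.39  1.3  -0.44]
```

Call:
{"api": "carry_out", "payload": {
  "increments": [0.016,0.009,0,-0.4,0,-0.4,0.03,0.003,0.001,0.015,0,0,0,0.03,0,0,0.02,0,0,0,0.03,0,0,0,0,0,0,0.03]
}}

```text
time_s: 11.73
position: [0.63, -0.0047, 0.121]
ee_rot: [-0.002, 0.752, 0.66, -0.003]
force: [-0.9, 0.7, -2.0]
gripper_width: 0.504
```

```bash
python3 d.py .6322 -.0055 .069
```

```text
t 11.73 p [ 0.63   -0.0047  0.121 ] tool d(mm) [-0.4  2.6 52. ] in goal frame [-0.5  2.2 52. ] rot [-0.37  0.08  0.14] F [-0.9  0.7 -2. ] w 0.504 q [ 0.55  0.57 -0.84  1.54  0.44  1.24 -0.49]
```

Call:
{"api": "carry_out", "payload": {
  "increments": [0,0.002,0.018,-0.3,0,0,0.03,0,0,0.018,0,0,0,0.03,0,0,0,0,0,0,0.03]
}}

```text
time_s: 11.98
position: [0.6303, -0.0071, 0.0821]
ee_rot: [-0.001, 0.752, 0.659, -0.002]
force: [-0.6, -0.6, -3.0]
gripper_width: 0.504
```

```bash
python3 d.py .6322 -.0055 .069
```

```text
t 11.98 p [ 0.6303 -0.0071  0.0821] tool d(mm) [ 1.9  1.8 13.1] in goal frame [ 1.8  1.7 13.1] rot [-0.24  0.16  0.06] F [-0.6 -0.6 -3. ] w 0.504 q [ 0.54  0.61 -0.82  1.57  0.47  1.17 -0.51]
```

Call:
{"api": "carry_out", "payload": {
  "increments": [0.001,0.001,0.008,-0.2,0.1,0,0.03,0,0,0.003,0,0,0,0.03,0,0,0,0,0,0,0.03]
}}

```text
time_s: 12.23
position: [0.6311, -0.0081, 0.0711]
ee_rot: [0.0, 0.753, 0.658, -0.001]
force: [-0.1, 0.3, -1.8]
gripper_width: 0.502
```

```bash
python3 d.py .6322 -.0055 .068
```

```text
t 12.23 p [ 0.6311 -0.0081  0.0711] tool d(mm) [2.7 0.7 3.1] in goal frame [2.7 0.7 3.1] rot [-0.05  0.09 -0.06] F [-0.1  0.3 -1.8] w 0.502 q [ 0.54  0.62 -0.81  1.58  0.48  1.15 -0.52]
```

Call:
{"api": "carry_out", "payload": {
  "increments": [0,0,0.003,0,0,0,0.03,0,0,0,0,0,0,0.03,0,0,0.001,0,0,0,0.03]
}}

```text
time_s: 12.48
position: [0.6321, -0.0085, 0.0689]
ee_rot: [0.001, 0.753, 0.658, -0.0]
force: [0.3, 0.9, -1.1]
gripper_width: 0.501
```

```bash
python3 d.py .6322 -.0055 .068
```

```text
t 12.48 p [ 0.6321 -0.0085  0.0689] tool d(mm) [ 3.  -0.3  0.9] in goal frame [ 3.  -0.3  0.9] rot [ 0.1   0.09 -0.11] F [ 0.3  0.9 -1.1] w 0.501 q [ 0.54  0.62 -0.81  1.58  0.49  1.14 -0.52]
```

Call:
{"api": "carry_out", "payload": {
  "increments": [0,0,0.002,0,0,0,0.03,0,0,0.001,0,0,0,0.03]
}}

```text
time_s: 12.65
position: [0.6327, -0.0084, 0.067]
ee_rot: [0.002, 0.753, 0.658, 0.0]
force: [-3.2, 1.0, 6.8]
gripper_width: 0.5
```

```bash
python3 d.py .6322 -.0055 .068
```

```text
t 12.65 p [ 0.6327 -0.0084  0.067 ] tool d(mm) [ 2.8 -0.9 -1. ] in goal frame [ 2.8 -0.9 -1. ] rot [ 0.18  0.09 -0.12] F [-3.2  1.   6.8] w 0.5 q [ 0.54  0.63 -0.81  1.59  0.49  1.14 -0.52]
```

Down. Release and rise.

Call:
{"api": "carry_out", "payload": {
  "increments": [0,0,0,0,0,0,0.05,0,0,0,0,0,0,0.06,0,0,0,0,0,0,0.075,0,0,0,0,0,0,0.087,0,0,0,0,0,0,0.087,0,0,0,0,0,0,0.087,0,0,0,0,0,0,0.087]
}}

```text
time_s: 13.23
position: [0.6336, -0.008, 0.068]
ee_rot: [0.002, 0.753, 0.658, 0.001]
force: [0.4, -0.3, -0.6]
gripper_width: 0.935
```

```bash
python3 d.py .6322 -.0055 .068
```

```text
t 13.23 p [ 0.6336 -0.008   0.068 ] tool d(mm) [ 2.3 -1.7 -0. ] in goal frame [ 2.3 -1.7 -0. ] rot [ 0.31  0.07 -0.09] F [ 0.4 -0.3 -0.6] w 0.935 q [ 0.54  0.63 -0.81  1.58  0.49  1.14 -0.52]
```

Call:
{"api": "carry_out", "payload": {
  "increments": [0,0,-0.02,0,0,0,0.087,0,0,-0.03,0,0,0,0.087,0,0,-0.04,0,0,0,0.087,0,0,-0.035,0,0,0,0.087,0,0,-0.005,0,0,0,0.087,0,0,0,0,0,0,0.087]
}}

```text
time_s: 13.73
position: [0.6313, -0.0078, 0.2012]
ee_rot: [0.0, 0.753, 0.658, -0.0]
force: [-1.1, -0.3, -1.4]
gripper_width: 1.003
```

```bash
python3 d.py .5746 -.3603 .2; python3 - <<'E'
from h import *
crop('scene','s4',120,80,340,280,3)
E
```

```text
t 13.73 p [ 0.6313 -0.0078  0.2012] tool d(mm) [-356.9   -9.2    1.6] in goal frame [-356.9   -9.6    1.2] rot [ 0.02  0.06 -0.06] F [-1.1 -0.3 -1.4] w 1.003 q [ 0.57  0.5  -0.87  1.45  0.39  1.36 -0.45]
```

View pics/s4.png

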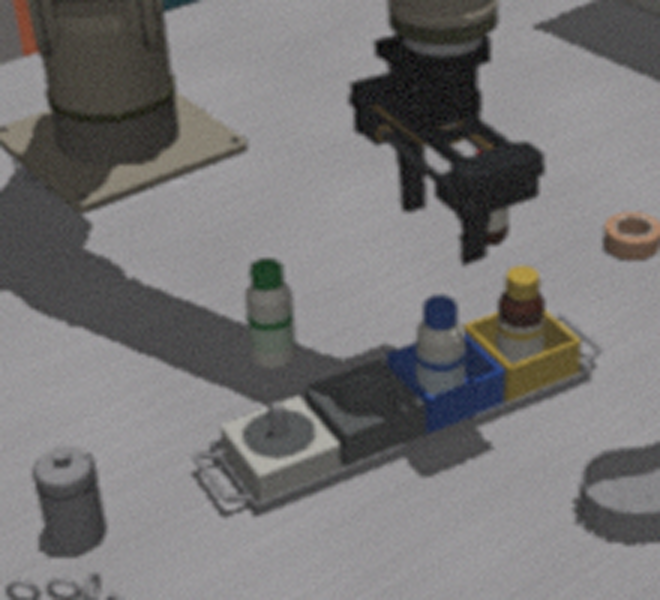

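Call:
{"api": "carry_out", "payload": {
  "increments": [-0.035,-0.001,0,0,0,0,0.087,-0.041,-0.001,0,0,0,0,0.087,-0.041,-0.001,0,0,0,0,0.087,-0.041,-0.001,0,0,0,0,0.087,-0.041,-0.001,0,0,0,0,0.087,-0.041,-0.001,0,0,0,0,0.087,-0.041,-0.001,0,0,0,0,0.087,-0.041,-0.001,0,0,0,0,0.087]
}}

```text
time_s: 14.45
position: [0.5798, -0.3204, 0.1894]
ee_rot: [-0.006, 0.746, 0.666, -0.001]
force: [1.2, -0.2, 0.5]
gripper_width: 1.004
```

```bash
python3 d.py .5746 -.3603 .2
```

```text
t 14.45 p [ 0.5798 -0.3204  0.1894] tool d(mm) [-40.2  -0.9 -10.9] in goal frame [-40.2   0.1 -10.6] rot [-0.54 -0.35  1.19] F [ 1.2 -0.2  0.5] w 1.004 q [ 0.97  0.57 -0.78  1.37  0.39  1.38  0.08]
```

Call:
{"api": "carry_out", "payload": {
  "increments": [-0.028,-0.001,0,-0.3,-0.3,0.8,0.087,-0.008,0,0,-0.2,0,0.2,0.087,0,0,0,0,0,0,0.087,0,0,0,0,0,0,0.087]
}}

```text
time_s: 14.78
position: [0.5674, -0.3692, 0.1806]
ee_rot: [-0.004, 0.756, 0.654, -0.003]
force: [1.2, -0.2, 0.2]
gripper_width: 0.998
```

```bash
python3 d.py .5746 -.3603 .054; python3 - <<'E'
from h import *
a=crop('top','t5',255,110,415,230,5)
E
```

```text
t 14.78 p [ 0.5674 -0.3692  0.1806] tool d(mm) [  9.8   7.1 126.5] in goal frame [  9.8   5.9 126.6] rot [-0.58 -0.02 -0.69] F [ 1.2 -0.2  0.2] w 0.998 q [ 1.01  0.6  -0.76  1.33  0.4   1.38  0.12]
```

View pics/t5.png

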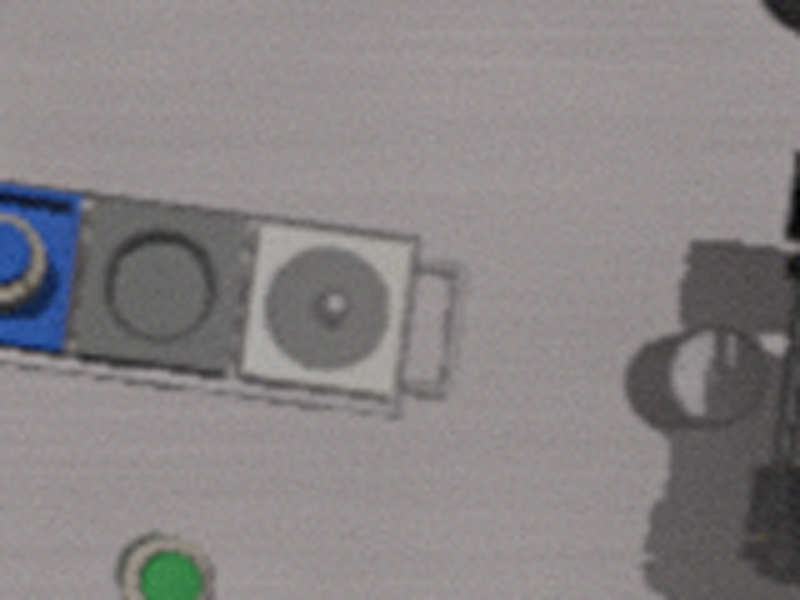

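Call:
{"api": "carry_out", "payload": {
  "increments": [0.008,0.006,0.02,-0.5,0,-0.6,0.087,0,0,0.025,0,0,0,0.087,0,0,0.01,0,0,0,0.087,0,0,0,0,0,0,0.087]
}}

```text
time_s: 15.17
position: [0.5781, -0.3526, 0.1247]
ee_rot: [-0.001, 0.749, 0.663, 0.001]
force: [-0.8, -0.2, -0.0]
gripper_width: 1.0
```

```bash
python3 d.py .5746 -.3603 .054
```

```text
t 15.17 p [ 0.5781 -0.3526  0.1247] tool d(mm) [-8.3 -2.6 70.6] in goal frame [-8.1 -2.5 70.7] rot [ 0.05 -0.16  0.58] F [-0.8 -0.2 -0. ] w 1.0 q [ 0.99  0.63 -0.75  1.4   0.43  1.27  0.09]
```

Call:
{"api": "carry_out", "payload": {
  "increments": [-0.004,-0.001,0.018,0,0,0.3,0.087,0,0,0.02,0,0,0,0.087,0,0,0,0,0,0,0.087,0,0,0,0,0,0,0.087]
}}

```text
time_s: 15.5
position: [0.5798, -0.3512, 0.0896]
ee_rot: [0.0, 0.748, 0.663, 0.002]
force: [0.6, -0.2, -0.1]
gripper_width: 0.999
```

```bash
python3 d.py .5746 -.3603 .054
```

```text
t 15.5 p [ 0.5798 -0.3512  0.0896] tool d(mm) [-9.8 -4.2 35.6] in goal frame [-9.8 -4.  35.6] rot [ 0.19 -0.2   0.7 ] F [ 0.6 -0.2 -0.1] w 0.999 q [ 0.98  0.67 -0.74  1.44  0.46  1.21  0.07]
```

Call:
{"api": "carry_out", "payload": {
  "increments": [-0.008,-0.003,0,0.1,-0.2,0.6,0.087,0,0,0,0,0,0,0.087,0,0,0,0,0,0,0.087]
}}

```text
time_s: 15.75
position: [0.5774, -0.3586, 0.0938]
ee_rot: [0.002, 0.752, 0.66, 0.001]
force: [0.2, -0.7, 0.3]
gripper_width: 0.992
```

```bash
python3 d.py .5746 -.3603 .054
```

```text
t 15.75 p [ 0.5774 -0.3586  0.0938] tool d(mm) [-2.  -2.8 39.8] in goal frame [-2.  -2.6 39.8] rot [0.28 0.08 0.13] F [ 0.2 -0.7  0.3] w 0.992 q [ 0.99  0.66 -0.73  1.43  0.46  1.22  0.08]
```

Call:
{"api": "carry_out", "payload": {
  "increments": [-0.003,-0.002,0.014,0.2,0,0.1,0.087,-0.001,-0.001,0.014,0,0,0.1,0.087,-0.001,0,0.008,0,0,0,0.087,0,0,0,0,0,0,0.087]
}}

```text
time_s: 16.08
position: [0.5744, -0.3651, 0.0575]
ee_rot: [0.003, 0.753, 0.658, 0.0]
force: [0.4, 0.3, 0.6]
gripper_width: 1.0
```

```bash
python3 d.py .5746 -.3603 .054
```

```text
t 16.08 p [ 0.5744 -0.3651  0.0575] tool d(mm) [ 4.8 -0.5  3.5] in goal frame [ 4.8 -0.4  3.5] rot [ 0.26  0.21 -0.16] F [0.4 0.3 0.6] w 1.0 q [ 0.99  0.7  -0.71  1.45  0.48  1.16  0.07]
```

Call:
{"api": "carry_out", "payload": {
  "increments": [0.004,0,0.003,0.2,0.2,-0.1,0.087,0,0,0,0,0,0,0.087]
}}

```text
time_s: 16.25
position: [0.5743, -0.3605, 0.0529]
ee_rot: [-0.001, 0.753, 0.658, 0.0]
force: [-0.2, 0.6, -0.4]
gripper_width: 1.004
```

```bash
python3 d.py .5746 -.3603 .054
```

```text
t 16.25 p [ 0.5743 -0.3605  0.0529] tool d(mm) [ 0.3  0.2 -1.1] in goal frame [ 0.3  0.2 -1.1] rot [-0.06 -0.07 -0.06] F [-0.2  0.6 -0.4] w 1.004 q [ 0.99  0.7  -0.71  1.46  0.48  1.16  0.06]
```

Call:
{"api": "carry_out", "payload": {
  "increments": [0,0,0,0,0,0,0.06,0,0,0,0,0,0,0.04,0,0,0,0,0,0,0.04,0,0,0,0,0,0,0.04,0,0,0,0,0,0,0.04,0,0,0,0,0,0,0.04,0,0,0,0,0,0,0.04,0,0,0,0,0,0,0.04]
}}

```text
time_s: 16.92
position: [0.5751, -0.3602, 0.0542]
ee_rot: [-0.0, 0.753, 0.659, 0.0]
force: [0.3, -0.2, -0.8]
gripper_width: 0.564
```

Call:
{"api": "carry_out", "payload": {
  "increments": [0,0,0,0,0,0,0.04,0,0,0,0,0,0,0.04]
}}

```text
time_s: 17.08
position: [0.5751, -0.3602, 0.0542]
ee_rot: [-0.0, 0.753, 0.659, 0.0]
force: [0.7, -0.3, 0.4]
gripper_width: 0.565
```

```bash
python3 d.py .5746 -.3603 .054
```

```text
t 17.08 p [ 0.5751 -0.3602  0.0542] tool d(mm) [-0.2 -0.5  0.2] in goal frame [-0.2 -0.5  0.2] rot [ 0.01 -0.05 -0.03] F [ 0.7 -0.3  0.4] w 0.565 q [ 0.98  0.7  -0.72  1.46  0.48  1.16  0.06]
```

Call:
{"api": "carry_out", "payload": {
  "increments": [0,0,-0.02,0,0,0,0.04,0,0,-0.03,0,0,0,0.04,0,0,-0.03,0,0,0,0.04,0,0,-0.015,0,0,0,0.04,0,0,0,0,0,0,0.04]
}}

```text
time_s: 17.5
position: [0.573, -0.3592, 0.1489]
ee_rot: [-0.004, 0.752, 0.659, -0.0]
force: [0.7, -0.4, -2.0]
gripper_width: 0.567
```

```bash
python3 d.py .6201 -.0912 .17; python3 - <<'E'
from h import *
a=cv2.imread('pics/top0.png'); g=cv2.cvtColor(a,cv2.COLOR_BGR2GRAY).astype(np.float32)
S=16
# radial edge fits, subpixel
def circ(c0,r0,pol,rr=4):
    c=np.array(c0,float)
    gb=cv2.GaussianBlur(g,(0,0),.7)
    for it in range(5):
        P=[]
        for t in np.linspace(0,2*np.pi,72,endpoint=False):
            rs=np.arange(r0-rr,r0+rr,.1); xs=c[0]+rs*np.cos(t); ys=c[1]+rs*np.sin(t)
            v=cv2.remap(gb,xs.astype(np.float32)[None],ys.astype(np.float32)[None],cv2.INTER_CUBIC)[0]
            d=np.gradient(v)*pol; i=np.argmax(d); P.append((xs[i],ys[i]))
        P=np.float32(P); e=cv2.fitEllipseAMS(P); c=np.array(e[0])
        r=np.median(np.hypot(*(P-c).T))
    return c,e[1],r
for nm,c0,r0,pol,z in (('disc',(320,171.5),12,1,.038),('bore',(287,167.3),11,1,.044),('bore-inner',(287,167.3),10,1,.0415)):
    c,ax,r=circ(c0,r0,pol); print(nm,c.round(2),np.round(ax,2),r.round(2),atz('top',*c,z).round(4))
# white block
m=cv2.inRange(a[140:200,295:345],np.array([140,140,140]),np.array([255]*3)) 
m=cv2.morphologyEx(m,cv2.MORPH_CLOSE,np.ones((15,15))); 
cn=max(cv2.findContours(m,cv2.RETR_EXTERNAL,cv2.CHAIN_APPROX_NONE)[0],key=cv2.contourArea); r=cv2.minAreaRect(cn); print(r,atz('top',r[0][0]+295,r[0][1]+140,.038))
E
```

```text
t 17.5 p [ 0.573  -0.3592  0.1489] tool d(mm) [272.   11.2 -20. ] in goal frame [271.9  11.2 -21.1] rot [-0.36 -0.25  0.01] F [ 0.7 -0.4 -2. ] w 0.567 q [ 1.    0.62 -0.75  1.37  0.42  1.32  0.1 ]
disc [319.9  171.29] [24.51 25.13] 12.36 [ 0.6108 -0.1759  0.038 ]
bore [286.58 166.94] [22.94 23.43] 11.57 [ 0.621  -0.0904  0.044 ]
bore-inner [286.58 166.94] [22.94 23.43] 11.57 [ 0.6213 -0.0905  0.0415]
((24.5, 29.5), (59.0, 49.0), 90.0) [ 0.61539507 -0.17492506  0.038     ]
```

Call:
{"api": "carry_out", "payload": {
  "increments": [0.018,0.001,-0.01,-0.2,-0.1,0,0.04,0.035,0.001,-0.006,0,0,0,0.04,0.038,0.002,-0.004,0,0,0,0.04,0.038,0.002,-0.001,0,0,0,0.04,0.038,0.002,0,0,0,0,0.04,0.036,0.002,0,0,0,0,0.04,0.022,0.001,0,0,0,0,0.04,0.005,0,0,0,0,0,0.04]
}}

```text
time_s: 18.17
position: [0.6119, -0.1261, 0.1612]
ee_rot: [-0.005, 0.755, 0.655, -0.003]
force: [0.1, -0.2, -2.1]
gripper_width: 0.564
```

```bash
python3 d.py .6211 -.0904 .13
```

```text
t 18.17 p [ 0.6119 -0.1261  0.1612] tool d(mm) [36.6  4.4 31.2] in goal frame [36.6  4.4 31.2] rot [-0.61 -0.14 -0.5 ] F [ 0.1 -0.2 -2.1] w 0.564 q [ 0.75  0.52 -0.83  1.51  0.39  1.3  -0.27]
```

Call:
{"api": "carry_out", "payload": {
  "increments": [0.022,0.003,0.002,-0.4,-0.1,-0.3,0.04,0.01,0.001,0.01,0,0,0,0.04,0.001,0,0.006,0,0,0,0.04,0,0,0,0,0,0,0.04]
}}

```text
time_s: 18.5
position: [0.6189, -0.0899, 0.1379]
ee_rot: [-0.003, 0.752, 0.659, -0.002]
force: [0.7, -0.7, -2.9]
gripper_width: 0.564
```

```bash
python3 d.py .6211 -.0904 .13
```

```text
t 18.5 p [ 0.6189 -0.0899  0.1379] tool d(mm) [-0.2  2.3  7.9] in goal frame [-0.2  2.2  7.9] rot [-0.45 -0.05  0.07] F [ 0.7 -0.7 -2.9] w 0.564 q [ 0.69  0.54 -0.83  1.54  0.41  1.26 -0.34]
```

Call:
{"api": "carry_out", "payload": {
  "increments": [0,0.002,0.012,-0.3,0,0,0.04,0,0,0.01,0,0,0,0.04,0,0,0,0,0,0,0.04]
}}

```text
time_s: 18.75
position: [0.6195, -0.0942, 0.1129]
ee_rot: [-0.002, 0.753, 0.658, -0.002]
force: [-0.1, -0.1, -1.9]
gripper_width: 0.564
```

```bash
python3 d.py .6211 -.0904 .109
```

```text
t 18.75 p [ 0.6195 -0.0942  0.1129] tool d(mm) [3.9 1.1 3.9] in goal frame [3.9 1.1 3.9] rot [-0.31  0.03 -0.14] F [-0.1 -0.1 -1.9] w 0.564 q [ 0.69  0.57 -0.82  1.56  0.43  1.21 -0.35]
```

Call:
{"api": "carry_out", "payload": {
  "increments": [0.003,0.001,0.002,-0.3,0,-0.1,0.04,0,0,0,0,0,0,0.04,0,0,0,0,0,0,0.04]
}}

```text
time_s: 19.0
position: [0.6204, -0.0941, 0.1103]
ee_rot: [-0.0, 0.754, 0.657, -0.001]
force: [0.5, -0.0, -1.7]
gripper_width: 0.566
```

```bash
python3 d.py .6211 -.0904 .109;  python3 - <<'E'
from ov import *
o,Rm=st(); p=o['position']
for n,(x0,y0,x1,y1),s in(('scene',(170,140,300,250),6),('top',(230,130,350,220),6)):
    im=np.ascontiguousarray(ctrl.grab_frame(n)[:,:,::-1]); cv2.imwrite(f'pics/raw_{n}6.png',im)
    im=cv2.resize(im[y0:y1,x0:x1],None,fx=s,fy=s,interpolation=cv2.INTER_CUBIC)
    if n=='scene':
        ell(n,im,(.6211,-.0904),.0295,.044,s,x0,y0,(0,255,255))
        ell(n,im,p[:2],.025,p[2]-.0542+.004,s,x0,y0,(255,255,0))
    cv2.imwrite(f'pics/{n}6.png',im)
E
```

```text
t 19.0 p [ 0.6204 -0.0941  0.1103] tool d(mm) [3.8 0.2 1.3] in goal frame [3.8 0.2 1.3] rot [-0.07  0.08 -0.25] F [ 0.5 -0.  -1.7] w 0.566 q [ 0.68  0.57 -0.82  1.56  0.43  1.2  -0.35]
```

View pics/scene6.png

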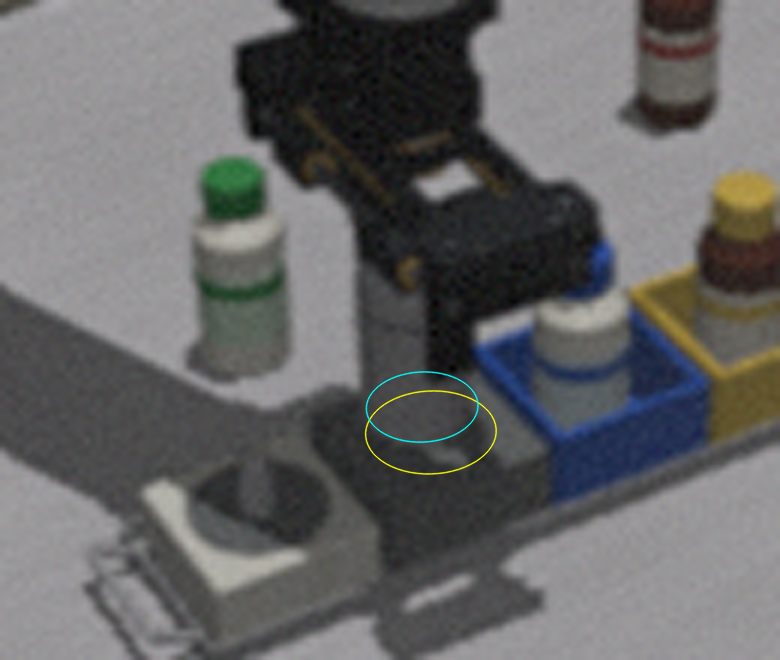

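View pics/top6.png

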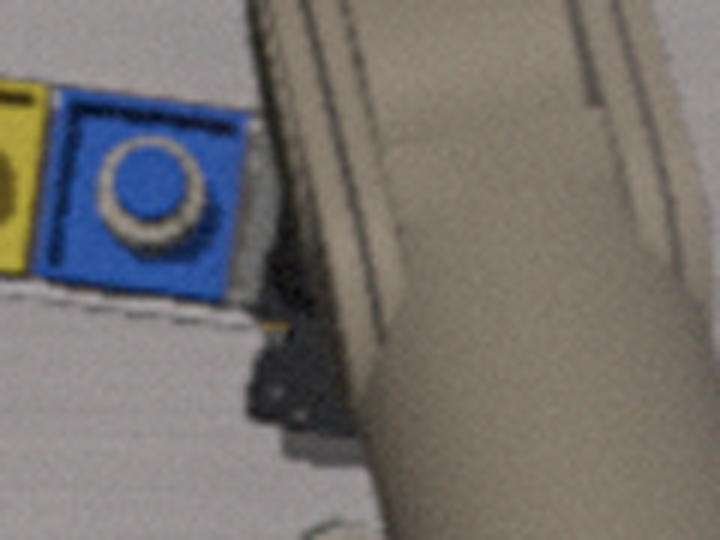

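Call:
{"api": "carry_out", "payload": {
  "increments": [0.004,0,0.004,0,0.1,-0.2,0.04,0.001,0,0.004,0,0,0,0.04,0,0,0,0,0,0,0.04]
}}

```text
time_s: 19.35
position: [0.6218, -0.0885, 0.1029]
ee_rot: [0.0, 0.753, 0.658, 0.001]
force: [-1.5, -0.2, -3.3]
gripper_width: 0.566
```

```bash
python3 d.py .6211 -.0904 .096
```

```text
t 19.35 p [ 0.6218 -0.0885  0.1029] tool d(mm) [-2.  -0.5  6.9] in goal frame [-2.  -0.5  6.9] rot [ 0.05 -0.03 -0.03] F [-1.5 -0.2 -3.3] w 0.566 q [ 0.68  0.58 -0.82  1.57  0.44  1.19 -0.36]
```

Call:
{"api": "carry_out", "payload": {
  "increments": [-0.0015,0,0.003,0,0,0,0.04,0,0,0.002,0,0,0,0.04,0,0,0,0,0,0,0.04]
}}

```text
time_s: 19.6
position: [0.6217, -0.0896, 0.0974]
ee_rot: [0.0, 0.752, 0.659, 0.001]
force: [-0.1, -0.5, -2.0]
gripper_width: 0.563
```

```bash
python3 d.py .6211 -.0904 .096
```

```text
t 19.6 p [ 0.6217 -0.0896  0.0974] tool d(mm) [-0.9 -0.5  1.3] in goal frame [-0.9 -0.5  1.4] rot [ 0.05 -0.04  0.03] F [-0.1 -0.5 -2. ] w 0.563 q [ 0.67  0.58 -0.81  1.57  0.45  1.18 -0.36]
```

Call:
{"api": "carry_out", "payload": {
  "increments": [-0.0005,0,0.004,0,0,0,0.04,0,0,0,0,0,0,0.04]
}}

```text
time_s: 19.77
position: [0.6216, -0.0902, 0.0928]
ee_rot: [0.0, 0.752, 0.659, 0.001]
force: [-0.7, 0.3, -3.0]
gripper_width: 0.568
```

```bash
python3 d.py .6211 -.0904 .09
```

```text
t 19.77 p [ 0.6216 -0.0902  0.0928] tool d(mm) [-0.3 -0.4  2.8] in goal frame [-0.3 -0.4  2.8] rot [ 0.04 -0.04  0.02] F [-0.7  0.3 -3. ] w 0.568 q [ 0.67  0.59 -0.81  1.58  0.45  1.17 -0.36]
```

Call:
{"api": "carry_out", "payload": {
  "increments": [0,0,0.003,0,0,0,0.04,0,0,0.001,0,0,0,0.04]
}}

```text
time_s: 19.93
position: [0.6216, -0.09, 0.0886]
ee_rot: [-0.0, 0.752, 0.659, 0.001]
force: [-0.2, -0.1, -2.2]
gripper_width: 0.566
```

```bash
python3 d.py .6211 -.0904 .086
```

```text
t 19.93 p [ 0.6216 -0.09    0.0886] tool d(mm) [-0.5 -0.4  2.6] in goal frame [-0.5 -0.4  2.6] rot [ 0.05 -0.06  0.02] F [-0.2 -0.1 -2.2] w 0.566 q [ 0.67  0.59 -0.81  1.58  0.45  1.17 -0.36]
```

Call:
{"api": "carry_out", "payload": {
  "increments": [0,0,0.004,0,0,0,0.04,0,0,0.003,0,0,0,0.04]
}}

```text
time_s: 20.1
position: [0.6219, -0.0898, 0.0815]
ee_rot: [0.0, 0.752, 0.659, 0.001]
force: [-0.3, 0.5, -2.4]
gripper_width: 0.565
```

```bash
python3 d.py .6211 -.0904 .082
```

```text
t 20.1 p [ 0.6219 -0.0898  0.0815] tool d(mm) [-0.7 -0.7 -0.5] in goal frame [-0.7 -0.7 -0.5] rot [ 0.08 -0.07  0.03] F [-0.3  0.5 -2.4] w 0.565 q [ 0.67  0.6  -0.81  1.59  0.46  1.15 -0.37]
```

Call:
{"api": "carry_out", "payload": {
  "increments": [-0.0005,-0.0005,0.004,0,0,0,0.04,0,0,0.002,0,0,0,0.04]
}}

```text
time_s: 20.27
position: [0.6212, -0.09, 0.0746]
ee_rot: [-0.0, 0.752, 0.659, 0.001]
force: [-0.9, 0.8, -2.3]
gripper_width: 0.565
```

```bash
python3 d.py .6211 -.0904 .0682
```

```text
t 20.27 p [ 0.6212 -0.09    0.0746] tool d(mm) [-0.4 -0.   6.4] in goal frame [-0.4 -0.   6.4] rot [ 0.07 -0.08  0.04] F [-0.9  0.8 -2.3] w 0.565 q [ 0.67  0.6  -0.8   1.59  0.46  1.14 -0.37]
```

Call:
{"api": "carry_out", "payload": {
  "increments": [0,0,0.003,0,0,0,0.04,0,0,0.0015,0,0,0,0.04]
}}

```text
time_s: 20.43
position: [0.621, -0.0901, 0.0692]
ee_rot: [-0.0, 0.752, 0.659, 0.001]
force: [-0.4, 0.2, -1.7]
gripper_width: 0.569
```

```bash
python3 d.py .6211 -.0904 .0682
```

```text
t 20.43 p [ 0.621  -0.0901  0.0692] tool d(mm) [-0.3  0.2  1. ] in goal frame [-0.3  0.2  1. ] rot [ 0.04 -0.08  0.04] F [-0.4  0.2 -1.7] w 0.569 q [ 0.67  0.61 -0.8   1.6   0.47  1.14 -0.38]
```

Call:
{"api": "carry_out", "payload": {
  "increments": [0,0,0.0015,0,0,0,0.04,0,0,0.001,0,0,0,0.04]
}}

```text
time_s: 20.6
position: [0.6211, -0.0899, 0.0679]
ee_rot: [-0.0, 0.752, 0.659, 0.001]
force: [-9.4, 0.3, 15.8]
gripper_width: 0.568
```

```bash
python3 d.py .6211 -.0904 .0682
```

```text
t 20.6 p [ 0.6211 -0.0899  0.0679] tool d(mm) [-0.5  0.1 -0.3] in goal frame [-0.5  0.1 -0.3] rot [ 0.04 -0.05  0.03] F [-9.4  0.3 15.8] w 0.568 q [ 0.67  0.61 -0.8   1.6   0.47  1.13 -0.38]
```

Floor reached at the expected height. Release.

Call:
{"api": "carry_out", "payload": {
  "increments": [0,0,0,0,0,0,0.055,0,0,0,0,0,0,0.07,0,0,0,0,0,0,0.08,0,0,0,0,0,0,0.087,0,0,0,0,0,0,0.087,0,0,0,0,0,0,0.087,0,0,0,0,0,0,0.087]
}}

```text
time_s: 21.18
position: [0.6225, -0.0906, 0.0694]
ee_rot: [0.002, 0.752, 0.659, 0.001]
force: [0.9, -0.2, -0.6]
gripper_width: 0.965
```

```bash
python3 d.py .6211 -.0904 .0682
```

```text
t 21.18 p [ 0.6225 -0.0906  0.0694] tool d(mm) [ 0.  -1.4  1.2] in goal frame [ 0.  -1.4  1.2] rot [ 0.24 -0.   -0.  ] F [ 0.9 -0.2 -0.6] w 0.965 q [ 0.67  0.61 -0.8   1.6   0.47  1.13 -0.38]
```

Call:
{"api": "carry_out", "payload": {
  "increments": [0,0,-0.015,0,0,0,0.087,0,0,-0.03,0,0,0,0.087,0,0,-0.04,0,0,0,0.087,0,0,-0.035,0,0,0,0.087,0,0,-0.005,0,0,0,0.087,0,0,0,0,0,0,0.087]
}}

```text
time_s: 21.68
position: [0.6208, -0.0897, 0.2032]
ee_rot: [0.0, 0.752, 0.659, 0.001]
force: [-0.5, -0.4, -0.9]
gripper_width: 0.999
```

```bash
python3 d.py .5572 .3196 .2; python3 - <<'E'
from h import *
crop('scene','s7',120,80,340,280,3)
E
```

```text
t 21.68 p [ 0.6208 -0.0897  0.2032] tool d(mm) [ 397.5 -116.6    3.5] in goal frame [ 397.3 -117.2    3.2] rot [ 0.11 -0.08  0.08] F [-0.5 -0.4 -0.9] w 0.999 q [ 0.7   0.49 -0.86  1.46  0.37  1.36 -0.31]
```

View pics/s7.png

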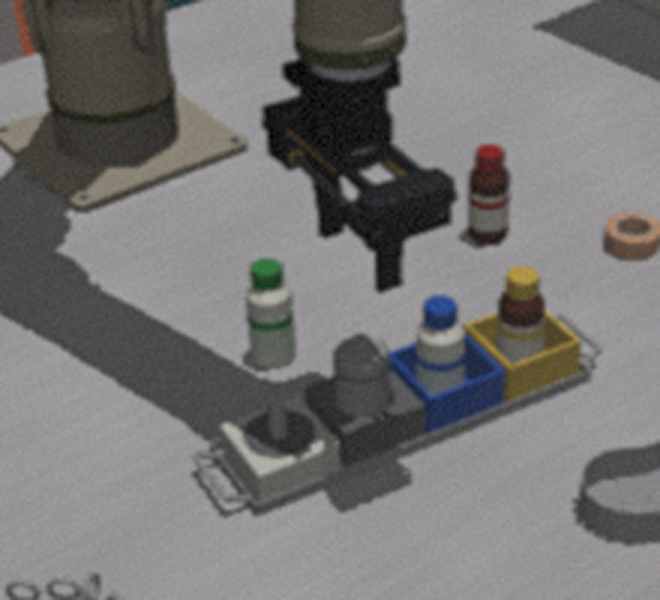

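Call:
{"api": "carry_out", "payload": {
  "increments": [0.034,-0.01,0,0,0,0,0.087,0.038,-0.011,0,0,0,0,0.087,0.038,-0.011,0,0,0,0,0.087,0.038,-0.011,0,0,0,0,0.087,0.038,-0.011,0,0,0,0,0.087,0.038,-0.011,0,0,0,0,0.087,0.038,-0.011,0,0,0,0,0.087,0.038,-0.011,0,0,0,0,0.087]
}}

```text
time_s: 22.4
position: [0.5739, 0.2164, 0.195]
ee_rot: [0.001, 0.759, 0.651, -0.004]
force: [0.6, 0.1, -0.4]
gripper_width: 1.0
```

```bash
python3 d.py .5572 .3196 .2
```

```text
t 22.4 p [0.5739 0.2164 0.195 ] tool d(mm) [ 99.5 -32.2  -5.5] in goal frame [100.1 -30.2  -5. ] rot [-0.25  0.37 -1.14] F [ 0.6  0.1 -0.4] w 1.0 q [ 0.25  0.49 -0.93  1.5   0.4   1.35 -0.86]
```

Call:
{"api": "carry_out", "payload": {
  "increments": [0.036,-0.012,0,-0.1,0.2,-0.6,0.087,0.03,-0.011,0,0,0,-0.4,0.087,0.012,-0.004,0.01,0,0,0,0.087,0,0,0.01,0,0,0,0.087,0,0,0,0,0,0,0.087]
}}

```text
time_s: 22.82
position: [0.5494, 0.3117, 0.1692]
ee_rot: [-0.003, 0.748, 0.664, -0.004]
force: [-0.7, -0.1, -0.1]
gripper_width: 1.002
```

```bash
python3 d.py .5572 .3196 .015
```

```text
t 22.82 p [0.5494 0.3117 0.1692] tool d(mm) [  9.    8.5 154.1] in goal frame [  8.9   6.7 154.2] rot [-0.61  0.1   0.8 ] F [-0.7 -0.1 -0.1] w 1.002 q [ 0.08  0.56 -0.93  1.48  0.45  1.33 -1.  ]
```

Call:
{"api": "carry_out", "payload": {
  "increments": [0.006,0.005,0.025,-0.5,0,0.5,0.087,0.001,0.001,0.035,0,0,0,0.087,0,0,0.03,0,0,0,0.087,0,0,0.005,0,0,0,0.087,0,0,0,0,0,0,0.087]
}}

```text
time_s: 23.23
position: [0.5589, 0.3102, 0.0697]
ee_rot: [0.001, 0.753, 0.658, -0.003]
force: [0.3, -0.3, 0.9]
gripper_width: 1.0
```

```bash
python3 d.py .5572 .3196 .015
```

```text
t 23.23 p [0.5589 0.3102 0.0697] tool d(mm) [ 9.4 -2.9 54.7] in goal frame [ 9.1 -2.9 54.7] rot [-0.08  0.32 -0.13] F [ 0.3 -0.3  0.9] w 1.0 q [ 0.04  0.66 -0.86  1.56  0.53  1.18 -1.06]
```

Call:
{"api": "carry_out", "payload": {
  "increments": [0.007,-0.002,0.01,0,0.2,0,0.087,0.001,0,0.012,0,0,0,0.087,0,0,0,0,0,0,0.087]
}}

```text
time_s: 23.48
position: [0.5606, 0.3167, 0.049]
ee_rot: [0.001, 0.755, 0.656, -0.0]
force: [-0.7, -0.4, -0.5]
gripper_width: 1.002
```

```bash
python3 d.py .5572 .3196 .015
```

```text
t 23.48 p [0.5606 0.3167 0.049 ] tool d(mm) [ 2.5 -3.8 34. ] in goal frame [ 2.5 -3.7 34. ] rot [ 0.07  0.07 -0.4 ] F [-0.7 -0.4 -0.5] w 1.002 q [ 0.02  0.69 -0.85  1.56  0.55  1.14 -1.09]
```

Call:
{"api": "carry_out", "payload": {
  "increments": [0.002,-0.003,0.01,0,0,-0.2,0.087,0.001,-0.001,0.012,0,0,0,0.087,0,0,0.002,0,0,0,0.087,0,0,0,0,0,0,0.087]
}}

```text
time_s: 23.82
position: [0.5578, 0.3216, 0.0248]
ee_rot: [0.001, 0.753, 0.658, 0.002]
force: [-0.0, -0.6, -0.0]
gripper_width: 0.999
```

```bash
python3 d.py .5572 .3196 .015; python3 - <<'E'
from h import *
crop('scene','s8',270,90,400,190,6)
E
```

```text
t 23.82 p [0.5578 0.3216 0.0248] tool d(mm) [-2.  -0.3  9.8] in goal frame [-2.  -0.3  9.8] rot [ 0.23 -0.06 -0.16] F [-0.  -0.6 -0. ] w 0.999 q [ 0.01  0.72 -0.83  1.58  0.58  1.1  -1.11]
```

View pics/s8.png

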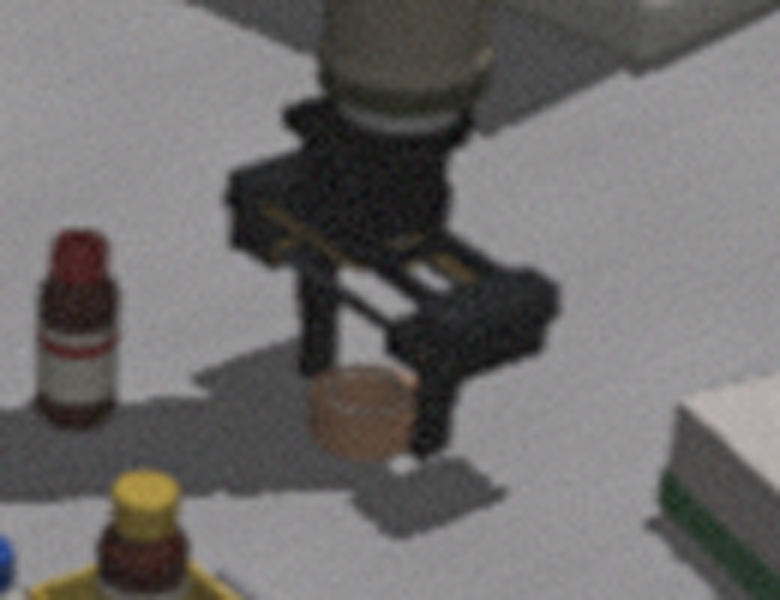

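Call:
{"api": "carry_out", "payload": {
  "increments": [-0.001,0,0.005,0.1,0,0,0.087,0,0,0.002,0,0,0,0.087,0,0,0,0,0,0,0.087]
}}

```text
time_s: 24.12
position: [0.558, 0.3208, 0.0181]
ee_rot: [0.001, 0.753, 0.658, 0.002]
force: [1.5, -0.1, 0.6]
gripper_width: 1.004
```

```bash
python3 d.py .5572 .3196 .016
```

```text
t 24.12 p [0.558  0.3208 0.0181] tool d(mm) [-1.3 -0.6  2.1] in goal frame [-1.3 -0.6  2.1] rot [ 0.17 -0.09 -0.16] F [ 1.5 -0.1  0.6] w 1.004 q [ 0.    0.73 -0.83  1.58  0.58  1.09 -1.11]
```

Call:
{"api": "carry_out", "payload": {
  "increments": [-0.001,0,0.001,0.1,0,0,0.07,0,0,0,0,0,0,0.05,0,0,0,0,0,0,0.05,0,0,0,0,0,0,0.05,0,0,0,0,0,0,0.05,0,0,0,0,0,0,0.05,0,0,0,0,0,0,0.05]
}}

```text
time_s: 24.7
position: [0.5583, 0.3196, 0.0176]
ee_rot: [0.0, 0.753, 0.657, 0.001]
force: [0.4, 0.5, -0.4]
gripper_width: 0.703
```

```bash
python3 d.py .5572 .3196 .016
```

```text
t 24.7 p [0.5583 0.3196 0.0176] tool d(mm) [-0.2 -1.1  1.6] in goal frame [-0.2 -1.1  1.6] rot [ 0.1  -0.11 -0.19] F [ 0.4  0.5 -0.4] w 0.703 q [ 0.01  0.73 -0.83  1.58  0.58  1.09 -1.1 ]
```

Call:
{"api": "carry_out", "payload": {
  "increments": [0,0,-0.02,0,0,0,0.05,0,0,-0.035,0,0,0,0.05,0,0,-0.04,0,0,0,0.05,0,0,-0.04,0,0,0,0.05,0,0,-0.03,0,0,0,0.05,0,0,-0.005,0,0,0,0.05,0,0,0,0,0,0,0.05]
}}

```text
time_s: 25.28
position: [0.5561, 0.3186, 0.1928]
ee_rot: [-0.001, 0.753, 0.658, -0.001]
force: [0.4, -0.8, -0.8]
gripper_width: 0.706
```

```bash
python3 d.py .6106 -.176 .19; python3 - <<'E'
from h import *
crop('scene','s9',270,60,400,160,6)
E
```

```text
t 25.28 p [0.5561 0.3186 0.1928] tool d(mm) [-482.9  120.3    2.8] in goal frame [-483.1  119.4    2.8] rot [-0.17  0.05 -0.11] F [ 0.4 -0.8 -0.8] w 0.706 q [ 0.06  0.56 -0.93  1.43  0.44  1.38 -1.01]
```

View pics/s9.png

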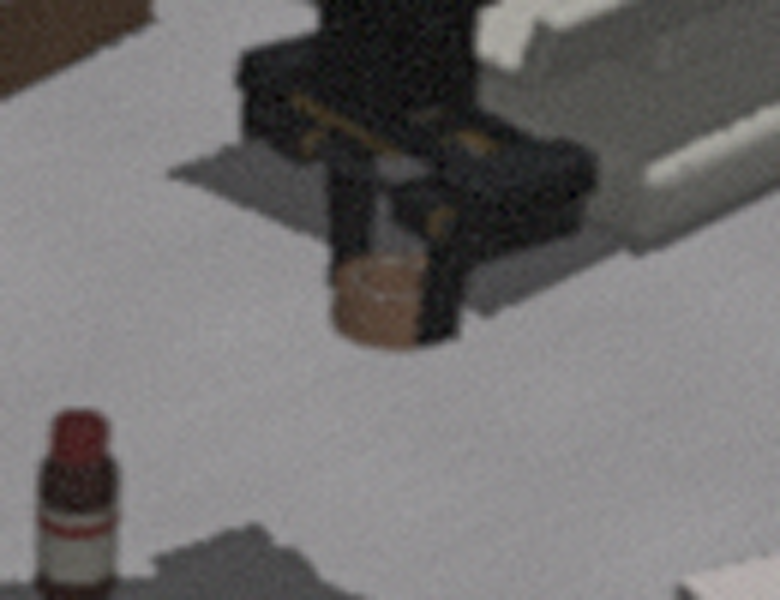

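Tape is held level. Travel to the spindle, keeping height.

Call:
{"api": "carry_out", "payload": {
  "increments": [-0.02,0.005,-0.001,0,0,0,0.05,-0.036,0.009,-0.002,0,0,0,0.05,-0.038,0.0095,-0.002,0,0,0,0.05,-0.038,0.0095,-0.002,0,0,0,0.05,-0.038,0.0095,-0.002,0,0,0,0.05,-0.038,0.0095,-0.002,0,0,0,0.05,-0.038,0.0095,-0.002,0,0,0,0.05,-0.038,0.0095,-0.002,0,0,0,0.05]
}}

```text
time_s: 26.0
position: [0.5823, 0.0258, 0.1924]
ee_rot: [-0.008, 0.747, 0.665, -0.007]
force: [0.6, -0.0, -0.8]
gripper_width: 0.707
```

```bash
python3 d.py .6106 -.176 .19
```

```text
t 26.0 p [0.5823 0.0258 0.1924] tool d(mm) [-197.2   51.3    1.4] in goal frame [-196.3   54.7    2.4] rot [-1.22  0.03  1.  ] F [ 0.6 -0.  -0.8] w 0.707 q [ 0.6   0.43 -0.92  1.58  0.34  1.33 -0.48]
```

Call:
{"api": "carry_out", "payload": {
  "increments": [-0.036,0.01,-0.002,-0.4,0,0.4,0.05,-0.038,0.01,-0.002,-0.4,0,0.3,0.05,-0.038,0.01,-0.002,-0.3,0,0.2,0.05,-0.032,0.009,-0.001,0,0,0,0.05,-0.02,0.005,0,0,0,0,0.05,-0.005,0,0,0,0,0,0.05,0,0,0,0,0,0,0.05]
}}

```text
time_s: 26.58
position: [0.598, -0.1704, 0.1844]
ee_rot: [-0.006, 0.757, 0.653, -0.008]
force: [-0.4, 1.2, -1.0]
gripper_width: 0.708
```

```bash
python3 d.py .6106 -.176 .1
```

```text
t 26.58 p [ 0.598  -0.1704  0.1844] tool d(mm) [-3.3 14.9 84.1] in goal frame [-3.9 13.3 84.4] rot [-1.1   0.24 -0.87] F [-0.4  1.2 -1. ] w 0.708 q [ 0.82  0.5  -0.83  1.48  0.37  1.35 -0.2 ]
```

Call:
{"api": "carry_out", "payload": {
  "increments": [-0.002,0.01,0.01,-0.7,0.2,-0.6,0.05,-0.001,0.003,0.015,-0.2,0,-0.1,0.05,0,0,0.01,0,0,0,0.05,0,0,0,0,0,0,0.05]
}}

```text
time_s: 26.92
position: [0.6107, -0.1706, 0.143]
ee_rot: [-0.003, 0.751, 0.66, -0.001]
force: [-0.7, -0.2, -0.8]
gripper_width: 0.709
```

```bash
python3 d.py .6106 -.176 .1
```

```text
t 26.92 p [ 0.6107 -0.1706  0.143 ] tool d(mm) [-5.4  0.8 43. ] in goal frame [-5.3  0.7 43. ] rot [-0.28 -0.13  0.22] F [-0.7 -0.2 -0.8] w 0.709 q [ 0.8   0.55 -0.82  1.51  0.41  1.27 -0.2 ]
```

Call:
{"api": "carry_out", "payload": {
  "increments": [-0.004,0,0.015,-0.2,-0.1,0.2,0.05,0,0,0.015,0,0,0,0.05,0,0,0,0,0,0,0.05]
}}

```text
time_s: 27.17
position: [0.6106, -0.1694, 0.1111]
ee_rot: [-0.002, 0.75, 0.661, 0.0]
force: [-1.3, -0.1, -1.1]
gripper_width: 0.71
```

```bash
python3 d.py .6106 -.176 .0575;  python3 - <<'E'
from h import *
crop('scene','s10',160,140,290,240,6)
E
```

```text
t 27.17 p [ 0.6106 -0.1694  0.1111] tool d(mm) [-6.7  1.  53.6] in goal frame [-6.5  0.9 53.6] rot [-0.11 -0.16  0.43] F [-1.3 -0.1 -1.1] w 0.71 q [ 0.79  0.58 -0.81  1.54  0.43  1.21 -0.21]
```

View pics/s10.png

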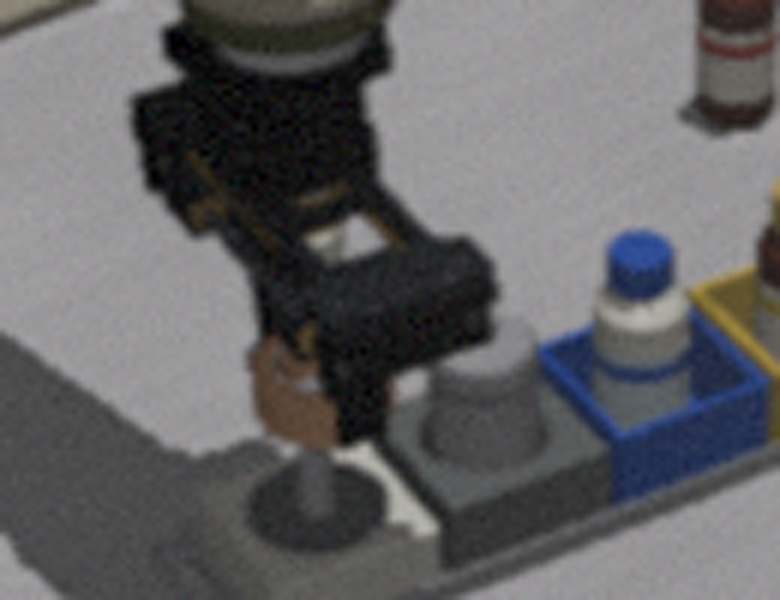

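Call:
{"api": "carry_out", "payload": {
  "increments": [-0.005,0.001,0,-0.1,-0.1,0.3,0.05,-0.001,0,0.004,0,0,0,0.05,0,0,0,0,0,0,0.05]
}}

```text
time_s: 27.47
position: [0.6127, -0.1742, 0.1108]
ee_rot: [0.001, 0.751, 0.66, 0.002]
force: [0.1, -0.3, -1.6]
gripper_width: 0.711
```

```bash
python3 d.py .6106 -.176 .0575
```

```text
t 27.47 p [ 0.6127 -0.1742  0.1108] tool d(mm) [-2.1 -2.1 53.3] in goal frame [-2.1 -1.9 53.3] rot [ 0.22 -0.05  0.26] F [ 0.1 -0.3 -1.6] w 0.711 q [ 0.8   0.58 -0.8   1.54  0.43  1.21 -0.21]
```

Call:
{"api": "carry_out", "payload": {
  "increments": [-0.002,-0.002,0.012,0.2,0,0.2,0.05,0,0,0.015,0,0,0,0.05,0,0,0.004,0,0,0,0.05,0,0,0,0,0,0,0.05]
}}

```text
time_s: 27.8
position: [0.6111, -0.1765, 0.0782]
ee_rot: [0.001, 0.752, 0.659, 0.001]
force: [-0.1, -1.1, 0.1]
gripper_width: 0.709
```

```bash
python3 d.py .6106 -.176 .0575
```

```text
t 27.8 p [ 0.6111 -0.1765  0.0782] tool d(mm) [ 0.5 -0.6 20.7] in goal frame [ 0.5 -0.6 20.7] rot [ 0.14 -0.01  0.01] F [-0.1 -1.1  0.1] w 0.709 q [ 0.79  0.61 -0.79  1.57  0.46  1.15 -0.23]
```

Call:
{"api": "carry_out", "payload": {
  "increments": [0,0,0.01,0,0,0,0.05,0,0,0.004,0,0,0,0.05,0,0,0,0,0,0,0.05]
}}

```text
time_s: 28.05
position: [0.6107, -0.1764, 0.0619]
ee_rot: [0.0, 0.752, 0.659, 0.001]
force: [-0.2, 0.4, -0.7]
gripper_width: 0.709
```

```bash
python3 d.py .6106 -.176 .0556
```

```text
t 28.05 p [ 0.6107 -0.1764  0.0619] tool d(mm) [ 0.4 -0.1  6.3] in goal frame [ 0.4 -0.1  6.3] rot [ 0.07 -0.03  0.01] F [-0.2  0.4 -0.7] w 0.709 q [ 0.78  0.63 -0.78  1.58  0.47  1.13 -0.24]
```

Call:
{"api": "carry_out", "payload": {
  "increments": [0,0,0.004,0,0,0,0.05,0,0,0.001,0,0,0,0.05]
}}

```text
time_s: 28.22
position: [0.6107, -0.1763, 0.0564]
ee_rot: [0.0, 0.752, 0.659, 0.001]
force: [0.2, 0.2, -0.1]
gripper_width: 0.712
```

```bash
python3 d.py .6106 -.176 .0556
```

```text
t 28.22 p [ 0.6107 -0.1763  0.0564] tool d(mm) [ 0.3 -0.2  0.8] in goal frame [ 0.3 -0.2  0.8] rot [ 0.07 -0.04  0.01] F [ 0.2  0.2 -0.1] w 0.712 q [ 0.78  0.63 -0.77  1.58  0.48  1.12 -0.24]
```

Call:
{"api": "carry_out", "payload": {
  "increments": [0,0,0.001,0,0,0,0.05,0,0,0.0005,0,0,0,0.05]
}}

```text
time_s: 28.38
position: [0.6109, -0.1763, 0.0554]
ee_rot: [0.0, 0.752, 0.659, 0.001]
force: [-5.4, -0.4, 7.4]
gripper_width: 0.706
```

```bash
python3 d.py .6106 -.176 .0556
```

```text
t 28.38 p [ 0.6109 -0.1763  0.0554] tool d(mm) [ 0.2 -0.3 -0.2] in goal frame [ 0.2 -0.3 -0.2] rot [ 0.08 -0.02  0.02] F [-5.4 -0.4  7.4] w 0.706 q [ 0.78  0.64 -0.77  1.58  0.48  1.12 -0.24]
```

Call:
{"api": "carry_out", "payload": {
  "increments": [0,0,0,0,0,0,0.065,0,0,0,0,0,0,0.075,0,0,0,0,0,0,0.087,0,0,0,0,0,0,0.087,0,0,0,0,0,0,0.087,0,0,0,0,0,0,0.087]
}}

```text
time_s: 28.88
position: [0.6118, -0.1764, 0.0566]
ee_rot: [0.001, 0.752, 0.659, 0.001]
force: [0.3, -0.6, 0.9]
gripper_width: 0.977
```

```bash
python3 d.py .6106 -.176 .0556
```

```text
t 28.88 p [ 0.6118 -0.1764  0.0566] tool d(mm) [ 0.2 -1.3  1. ] in goal frame [ 0.2 -1.3  1. ] rot [ 0.21 -0.    0.01] F [ 0.3 -0.6  0.9] w 0.977 q [ 0.78  0.63 -0.77  1.58  0.48  1.12 -0.24]
```

Call:
{"api": "carry_out", "payload": {
  "increments": [0,0,-0.01,0,0,0,0.087,0,0,-0.03,0,0,0,0.087,0,0,-0.04,0,0,0,0.087,0,0,-0.04,0,0,0,0.087,0,0,-0.035,0,0,0,0.087,0,0,-0.01,0,0,0,0.087,0,0,0,0,0,0,0.087]
}}

```text
time_s: 29.47
position: [0.6097, -0.1751, 0.231]
ee_rot: [-0.0, 0.752, 0.659, 0.001]
force: [-0.1, -0.4, -0.3]
gripper_width: 1.0
```

Call:
{"api": "carry_out", "payload": {
  "increments": [-0.03,-0.02,0,0,0,0,0.087,-0.035,-0.02,0,0,0,0,0.087,-0.035,-0.02,0,0,0,0,0.087,-0.035,-0.02,0,0,0,0,0.087,-0.03,-0.01,0,0,0,0,0.087,-0.01,0,0,0,0,0,0.087,0,0,0,0,0,0,0.087,0,0,0,0,0,0,0.087]
}}

```text
time_s: 30.13
position: [0.492, -0.3395, 0.225]
ee_rot: [-0.003, 0.75, 0.662, 0.001]
force: [0.2, -0.2, -0.0]
gripper_width: 0.996
```

```bash
python3 d.py .6106 -.176 .0556;  python3 - <<'E'
from h import *
crop('scene','s11',150,110,330,250,4.4); crop('top','t11',110,130,350,250,3.3)
E
```

```text
t 30.13 p [ 0.492  -0.3395  0.225 ] tool d(mm) [176.   97.7 170.2] in goal frame [177.8  95.9 169.4] rot [-0.16 -0.35  0.44] F [ 0.2 -0.2 -0. ] w 0.996 q [ 1.17  0.39 -0.82  1.51  0.28  1.37  0.2 ]
```

View pics/s11.png

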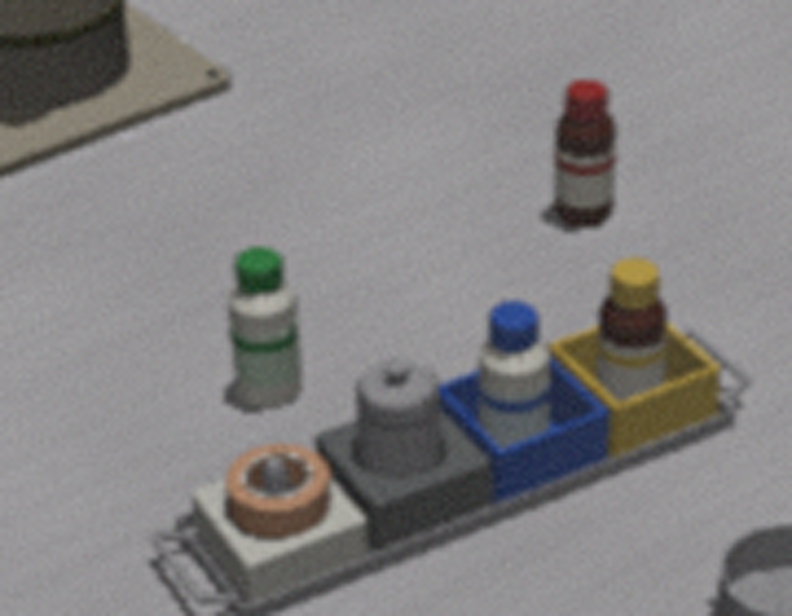

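View pics/t11.png

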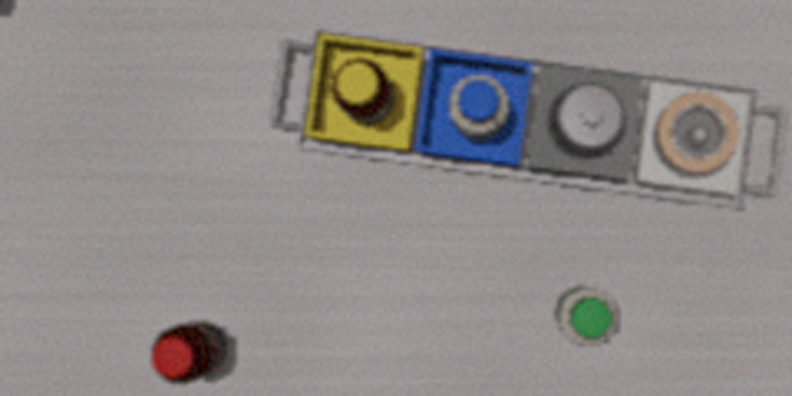

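Both views show all four items in place: the bottles upright in their bins, the jar upright in the bore and the tape flat around the post. The red and green bottles are where they were.

```bash
python3 -c "
from cell import ctrl
print(ctrl.close_job())"
```

```text
the job is handed in; nothing more can be done
None
```

The caddy is made up and handed in at about 30 s of the 128 s. I did the items in the order you gave: antiseptic to the yellow bin, saline to the blue bin, swab jar into its holder, tape onto the spindle.

- **Last checks:** in the final scene and top pictures both bottles stand upright in their bins. The jar is upright in the bore and the tape lies flat around the post.
- **Seating:** the jar met the bore floor within about 0.3 mm of the expected height, and the tape met its deck within about 0.2 mm.
- **Look-alikes and gripper:** the red- and green-capped bottles still stand where they were. The gripper is open and clear of everything.
- **Forces:** the highest reading between moves was about 23 N, when I set down the antiseptic bottle. The state only shows the force at the end of each move, so a brief higher peak would not have shown.
- **Disagreement:** the scene camera put objects about 1 to 2 mm away from where the top camera did. I used the top camera's positions, and none of the placings failed.

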